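# Pack a transit case with a folding-stay lid round its trip logger

### The arm

A 6-joint arm with a two-finger parallel gripper is mounted at the origin on a cart in front of the work surface, level with it; the furniture and walls round the work are solid. World frame = base frame: x ahead of the robot, y to its left, z up, the work surface at z = 0. Lengths are in m, angles in rad, forces in N, time in s.
With the tool pointing down it reaches from about 0.375 to 0.975 m from the base axis. Payload 3.8 kg.
Tool frame: the origin (TCP) lies at the very end of the fingers, on their centre line; the grasp point (between the pads) lies 19 mm behind it; z points along the fingers, y is the line along which they close (so a half turn about z gives the same grasp; the last joint's range is limited). The gripper opens to 85 mm and grips with 20 to 120 N. Pads are 22 mm wide; open, the fingers measure 114 mm over their backs; the gripper's body (76 mm by 85 mm) begins 54 mm behind the grasp point. The pads swing forward as they close: fully open they stand 13 mm farther back than shut.
Start: joints at [-1.276, 0.264, 1.604, -0, 1.274, -0.037], TCP at [0.22, -0.638, 0.231] pointing down, gripper open.
Joint ranges: [-2.63, 2.63], [-0.94, 2.18], [0.31, 2.57], [-1.31, 4.45], [0, 2.66], [-2.55, 2.55]. Speed limits (rad/s): [2.57, 2.57, 3.14, 3.14, 3.14, 3.14].

### API

Orientations are given as a rotation vector (axis times angle).
In Python, from workcell import read_state, read_camera, calibration, finish_job gives the robot as it stands.
- The arm moves only by the tool step_arm, never from a script. Its argument "commands" is a list of rows, each an object of numbers: "fingers": the gripper's target within -1 to 1 (shut at 1, half-way at 0, fully open at -1); "dx", "dy", "dz": the shift along the tool's x, y, z in m; "roll": the turn about the tool's z in degrees. In form: [{"fingers": .., "dx": .., "dy": .., "dz": .., "roll": ..}, ...]. A call has 1 to 8 rows; each row is the pose to reach, as a shift and turn from the pose commanded when the call began, along the tool's axes at that moment; what a row does not reach only later rows make up. A row lasts 1/8 s, in which the tool goes at most 62.5 mm and 10.7 degrees, less where a joint would pass 70% of its speed; a pose out of reach is approached as far as the arm can. A call with a gripper value outside its range is refused whole. The fingers move at their own pace and stop on an object; "squeeze" is the grip in N (left out, the last holds). Time passes only in rows, so rows that repeat a pose let the fingers close. It gives the time, the measured TCP pose, the force, the opening and the grip force at its end, in the units of the state.
- read_state(): the state, without advancing time (a new reading comes with each control period).
- read_camera(name): name is "scene" or "top" or "wrist"; returns (picture, depth): 480x640x3 uint8, blue, green, red; 480x640 float32, m along the optical axis (not along the pixel's ray), 0 where there is no reading.
- calibration(name): a dict with "intrinsics" (3x3 intrinsics, pixels), "k1" (the pictures are not rectified: a ray, as slopes to the right and down, at radius r is drawn at 1 + k1 r^2 times it, then the intrinsics apply), "world_to_cam" (4x4, takes a point from world to camera coordinates). Camera axes: x right, y up, looking along -z (the intrinsics and any distortion apply to the point x, -y, -z); pixel columns grow to the right and rows downward; lengths in m; the calibration is good to about 2 mm. A picture is of the moment at which its call begins: read the wrist's pose just before it. calibration takes no time and is no camera call; for the wrist camera it gives the pose at the moment of the call.
- finish_job(): hands the job in; it is judged then, once.
The state is a dict: "time": time; "q": joint angles; "joint_vel": joint speeds; "joint_torque": joint torques, N m; "tool_pos": TCP position; "tcp_rot": TCP orientation; "wrist_force": force on the tool from outside, world axes, zero at the start; "torque": the same for the moment, N m; "width": opening from 0.0 (shut) to 1.0 (fully open); "grip_force": force on a finger pad.
Only numpy, scipy, OpenCV 4.12 (cv2) and the standard library are available. Lean on these libraries where they do the work, as an engineer would, in place of code of your own. Each camera call takes 0.05 s, during which the arm holds its last target. There are 200 camera calls.

### The job

Pack the trial shipment: take the date stamp off the closed case and stand it upright in its place midway between the tally counter and the label roll (if one of these gets shifted later, stand it midway again), then raise the case lid until the folding stay locks and holds it up by itself. Stand each of the two to four closed green cartons that stand singly on the bare bench to the right of the case (not those on the scale, in the trays or by the heap) upright inside the case, parallel to the white logger on the case floor, with one carton about 20 mm clear of each long side of the logger and any others outside those, nothing touching the logger. Then break the stay's joint at its red knob and ease the lid down shut without ever letting it drop.

Things in the scene. Friction and masses are not known exactly. Their poses are not given: they have to be found in the camera images.
- case: transit case fixed on the bench, dark blue panels in aluminium edging: 210 mm deep (its x, away from the robot), 384 mm wide (its y, to the left), rim 100 mm high. Origin at the centre of its underside, z up. Walls 7 mm with a 3 mm foam lining, inner floor 10 mm above the origin, inside 196 by 370 mm. The 22 mm thick lid (0.5 kg) is hinged on the far rim
- lid (a joint): angle of the lid about its hinge, rad: 0 shut, grows as it is raised; 1.36 with the stay straight (the most it can go), about 1.33 locked, leaning 13 degrees over the case's rear, so the hand goes in by the front. Lid and stay are one linkage: each knob position gives one lid angle. Almost no friction: let go before the stay locks, the lid falls
- lid_hinge (a point): middle of the lid's hinge line (at x = +105 mm, z = 100 mm in the case frame); the hinge line runs along the case's y
- lid_handle (a point): middle of the grip bar of the black bow handle on the lid's front edge: a round bar along the case's y, 60 mm long with flat ends, 15 mm thick, 35 mm out from the edge; shut, 245 mm in front of the hinge line and 11 mm above it. Pinched on its two ends it turns between the fingers, so the tool can keep pointing down while the lid rises; with the lid up it is about 335 mm over the bench
- stay_upper (a joint): angle of the folding stay's middle joint, rad: 0 folded (lid shut), 2.31 stay straight, then 0.30 past straight to its stop at 2.61, where it is locked. A light spring takes it over the last bit as the lid is raised fully (to 1.36) and let go; then the lid settles back about 0.03 rad
- stay_knob (a point): middle of the outer part of the red knob on the stay's elbow: a round grip 20 mm thick, 52 mm long, sticking out to the right of the case (its -y), this point 46 mm off the side wall. Runs on a circle of radius 121 mm about stay_pivot: locked, it is at the top, 185 mm over the bench; shut, 116 mm in front of the pivot and 33 mm below it. The knob itself turns under 0.5 rad
- stay_pivot (a point): centre of the circle of stay_knob: the stay's lower pivot (x = +20 mm, z = 72 mm in the case frame, in the knob's plane). To break the joint draw the knob along the circle towards the robot (case -x), under 5 N, through straight, some 35 mm; then the lid's weight draws it on forward and down, and who holds the knob holds the lid
- logger: white trip logger strapped on the case floor, 90 mm (its x) by 40 mm (its y) by 24 mm high, with a small grey display and blue button; origin at the centre of its underside, x and y about parallel to the case's
- carton_1: green and white folding carton, standing on its long narrow side: 39 mm thick (its x), 122 mm long (its y), 83 mm high, 0.06 to 0.13 kg; origin at the centre of its underside. May be absent
- carton_2: green and white folding carton, standing on its long narrow side: 39 mm thick (its x), 122 mm long (its y), 83 mm high, 0.06 to 0.13 kg; origin at the centre of its underside. May be absent
- carton_3: green and white folding carton, standing on its long narrow side: 39 mm thick (its x), 122 mm long (its y), 83 mm high, 0.06 to 0.13 kg; origin at the centre of its underside. May be absent
- carton_4: green and white folding carton, standing on its long narrow side: 39 mm thick (its x), 122 mm long (its y), 83 mm high, 0.06 to 0.13 kg; origin at the centre of its underside. May be absent
- date_stamp: self-inking stamp with red cap, 35 mm (its x) by 58 mm (its y) by 80 mm high, the red cap (36 by 56 mm) the top 24 mm; origin at the centre of its underside, z up; it starts on the closed lid
- tally_counter: chrome hand tally counter, 76 by 56 by 30 mm, lying on the bench; origin under its case; the label roll lies 190 to 210 mm along its +y
- label_roll: white roll of labels lying flat, 77 mm across, 40 mm high; origin at the centre of its underside, its axes parallel to the tally counter's
Mind the look-alikes: they are no part of the job. Of the things like the tally_counter, leave any that is blue; of the rest the larger one is meant.

How it is judged:
On the way, in this order (a step that is already met when the one before it is completed fails the run):
1. the date stamp stands upright on the bench between the tally counter and the label roll, let go (horizontal distance between date_stamp and tally_counter between 0.06 and 0.145 m and horizontal distance between date_stamp and label_roll between 0.06 and 0.145 m and x of date_stamp in the frame of tally_counter between -0.055 and 0.055 m and y of date_stamp in the frame of tally_counter above 0.05 m and height (world z) of date_stamp below 0.008 m and angle between date_stamp's own z axis and vertical below 0.1 rad and contact force between the fingers and date_stamp below 0.2 N), for 0.3 s.
2. the lid is up, its stay locked, and it holds by itself, the fingers off it (value of joint stay_upper above 2.45 rad and value of joint lid above 1.25 rad and contact force between the fingers and case below 0.2 N), for 0.5 s.
3. every carton stands in the case in its place, with the lid still locked up (value of joint stay_upper above 2.45 rad and value of joint lid above 1.25 rad and angle between each of carton_1, carton_2, carton_3, carton_4's own z axis and vertical below 0.1 rad and z of carton_1 in the frame of case between 0.005 and 0.02 m and x of carton_1 in the frame of case between -0.05 and 0.05 m and y of carton_1 in the frame of case between -0.17 and 0.17 m and angle between the y axis of each of carton_1, carton_2, carton_3, carton_4 and the x axis of logger, either way round below 0.2 rad and (y of carton_1 in the frame of logger above 0.049 m or y of carton_1 in the frame of logger below -0.049 m) and z of carton_2 in the frame of case between 0.005 and 0.02 m and x of carton_2 in the frame of case between -0.05 and 0.05 m and y of carton_2 in the frame of case between -0.17 and 0.17 m and (y of carton_2 in the frame of logger above 0.049 m or y of carton_2 in the frame of logger below -0.049 m) and z of carton_3 in the frame of case between 0.005 and 0.02 m and x of carton_3 in the frame of case between -0.05 and 0.05 m and y of carton_3 in the frame of case between -0.17 and 0.17 m and (y of carton_3 in the frame of logger above 0.049 m or y of carton_3 in the frame of logger below -0.049 m) and z of carton_4 in the frame of case between 0.005 and 0.02 m and x of carton_4 in the frame of case between -0.05 and 0.05 m and y of carton_4 in the frame of case between -0.17 and 0.17 m and (y of carton_4 in the frame of logger above 0.049 m or y of carton_4 in the frame of logger below -0.049 m) and (y of carton_1 in the frame of logger between 0.049 and 0.082 m or y of carton_2 in the frame of logger between 0.049 and 0.082 m or y of carton_3 in the frame of logger between 0.049 and 0.082 m or y of carton_4 in the frame of logger between 0.049 and 0.082 m) and (y of carton_1 in the frame of logger between -0.082 and -0.049 m or y of carton_2 in the frame of logger between -0.082 and -0.049 m or y of carton_3 in the frame of logger between -0.082 and -0.049 m or y of carton_4 in the frame of logger between -0.082 and -0.049 m) and contact force between the fingers and carton_1 below 0.2 N and contact force between the fingers and carton_2 below 0.2 N and contact force between the fingers and carton_3 below 0.2 N and contact force between the fingers and carton_4 below 0.2 N), for 0.3 s.
4. the stay is broken and the lid is down (value of joint lid below 0.05 rad and value of joint stay_upper below 0.4 rad), for 0.2 s.
At the end, for the whole second after the job is handed in: lid shut (0.05 rad); stamp upright between counter and roll (centres 60-145 mm apart, within 55 mm of their line); every carton upright on the case floor, parallel to the logger (0.2 rad), 10 mm or more clear of it sideways, one on each side no more than 42 mm clear; all at rest (value of joint lid below 0.05 rad and horizontal distance between date_stamp and tally_counter between 0.06 and 0.145 m and horizontal distance between date_stamp and label_roll between 0.06 and 0.145 m and x of date_stamp in the frame of tally_counter between -0.055 and 0.055 m and y of date_stamp in the frame of tally_counter above 0.05 m and height (world z) of date_stamp below 0.008 m and angle between each of date_stamp, carton_1, carton_2, carton_3, carton_4's own z axis and vertical below 0.1 rad and z of carton_1 in the frame of case between 0.005 and 0.02 m and x of carton_1 in the frame of case between -0.05 and 0.05 m and y of carton_1 in the frame of case between -0.17 and 0.17 m and angle between the y axis of each of carton_1, carton_2, carton_3, carton_4 and the x axis of logger, either way round below 0.2 rad and (y of carton_1 in the frame of logger above 0.049 m or y of carton_1 in the frame of logger below -0.049 m) and z of carton_2 in the frame of case between 0.005 and 0.02 m and x of carton_2 in the frame of case between -0.05 and 0.05 m and y of carton_2 in the frame of case between -0.17 and 0.17 m and (y of carton_2 in the frame of logger above 0.049 m or y of carton_2 in the frame of logger below -0.049 m) and z of carton_3 in the frame of case between 0.005 and 0.02 m and x of carton_3 in the frame of case between -0.05 and 0.05 m and y of carton_3 in the frame of case between -0.17 and 0.17 m and (y of carton_3 in the frame of logger above 0.049 m or y of carton_3 in the frame of logger below -0.049 m) and z of carton_4 in the frame of case between 0.005 and 0.02 m and x of carton_4 in the frame of case between -0.05 and 0.05 m and y of carton_4 in the frame of case between -0.17 and 0.17 m and (y of carton_4 in the frame of logger above 0.049 m or y of carton_4 in the frame of logger below -0.049 m) and (y of carton_1 in the frame of logger between 0.049 and 0.082 m or y of carton_2 in the frame of logger between 0.049 and 0.082 m or y of carton_3 in the frame of logger between 0.049 and 0.082 m or y of carton_4 in the frame of logger between 0.049 and 0.082 m) and (y of carton_1 in the frame of logger between -0.082 and -0.049 m or y of carton_2 in the frame of logger between -0.082 and -0.049 m or y of carton_3 in the frame of logger between -0.082 and -0.049 m or y of carton_4 in the frame of logger between -0.082 and -0.049 m) and linear speed of each of carton_1, carton_2, carton_3, carton_4, date_stamp below 0.02 m/s); the robot touches nothing.
It fails at once if the lid drops: it falls faster than 2.5 rad/s (velocity of joint lid below -2.5 rad/s and value of joint lid below 1.25 rad).
Of carton_1, carton_2, carton_3, carton_4 only 2 to 4 are there at a start; the rules pass over those that are not, and their reading is None.
At some moment in a run one of tally_counter, label_roll may be knocked a few centimetres aside while the robot is not near it.
It also fails if it takes over 210 s, if anything falls off the work surface, if the arm or the gripper's body presses on something with over 40 N, if the wrist force passes 120 N, or if a joint passes its speed limit or range.

## Working session

There is one attempt and no reset: what is moved stays moved. The work goes in short steps, Python scripts to look and compute and a tool call to move; the robot and the scene stay as the last step left them, time stands still between calls to the robot, and variables do not carry over. Pictures are saved under pics/ and viewed, at most 14 in all, crops included, and the job is handed in when it is done.

Besides the shell and the picture viewer there is one more tool, called as a command line: name --argument value ..., lists and objects as JSON in quotes. step_arm: Moves the arm, as the interface text tells. Its arguments: {"type":"object","properties":{"commands":{"type":"array","items":{"type":"object","properties":{"fingers":{"type":"number"},"dx":{"type":"number"},"dy":{"type":"number"},"dz":{"type":"number"},"roll":{"type":"number"}}}},"squeeze":{"type":"number"}},"required":["commands"]}

```bash
mkdir -p pics; ls; cat > h.py <<'E'
import numpy as np, cv2
from scipy.spatial.transform import Rotation as R
from workcell import read_state, read_camera, calibration, finish_job
def shot(name,fn=None):
    c=calibration(name); im,d=read_camera(name)
    if fn: cv2.imwrite('pics/'+fn,im)
    np.savez('pics/'+(fn or name)+'.npz',im=im,d=d,K=c['intrinsics'],k1=c['k1'],T=c['world_to_cam'])
    return im,d,c
def load(fn):
    z=np.load('pics/'+fn+'.npz'); return z['im'],z['d'],dict(intrinsics=z['K'],k1=float(z['k1']),world_to_cam=z['T'])
def cloud(d,c):
    K=np.array(c['intrinsics']);T=np.array(c['world_to_cam'])
    v,u=np.mgrid[0:480,0:640].astype(float)
    pts=cv2.undistortPoints(np.stack([u.ravel(),v.ravel()],1)[:,None],K,np.array([c['k1'],0,0,0,0.]))[:,0]
    z=d.ravel(); P=np.stack([pts[:,0]*z,-pts[:,1]*z,-z,np.ones_like(z)],1)
    W=(np.linalg.inv(T)@P.T).T[:,:3]; W[z==0]=np.nan
    return W.reshape(480,640,3)
def ray(u,v,zw,c):
    K=np.array(c['intrinsics']);T=np.linalg.inv(np.array(c['world_to_cam']))
    p=cv2.undistortPoints(np.array([[[u,v]]],float),K,np.array([c['k1'],0,0,0,0.]))[0,0]
    d=T[:3,:3]@np.array([p[0],-p[1],-1]);o=T[:3,3]
    return o+d*(zw-o[2])/d[2]
def proj(P,c):
    T=np.array(c['world_to_cam']);K=np.array(c['intrinsics']);q=T[:3,:3]@np.array(P)+T[:3,3]
    x,y=q[0]/-q[2],-q[1]/-q[2];s=1+c['k1']*(x*x+y*y)
    return K[0,0]*x*s+K[0,2],K[1,1]*y*s+K[1,2]
def tool():
    s=read_state();return np.array(s['tool_pos']),R.from_rotvec(s['tcp_rot']).as_matrix(),s
def go(target,yaw=None):
    """print shift in tool axes to target TCP; yaw: desired direction (rad, world) of tool y axis, mod pi"""
    p,M,s=tool(); d=M.T@(np.array(target)-p)
    o='dx %.4f dy %.4f dz %.4f'%tuple(d)
    if yaw is not None:
        cur=np.arctan2(M[1,1],M[0,1]); a=(yaw-cur+np.pi/2)%np.pi-np.pi/2
        o+=' roll %.1f'%(-np.degrees(a))
    print(o,'q6 %.2f t %.1f'%(s['q'][5],s['time']))
E
cat > a.py <<'E'
from h import *
s=read_state();print({k:np.round(v,3).tolist() for k,v in s.items()})
print(tool()[1].round(3))
for n in('scene','top'):shot(n,n+'0.png')
E
python3 a.py
```

```text
pics
{'time': 0.0, 'q': [-1.276, 0.265, 1.605, 0.0, 1.274, -0.037], 'joint_vel': [0.001, -0.0, -0.0, 0.001, -0.001, -0.003], 'joint_torque': [-0.001, -51.512, -36.732, -0.0, 0.013, 0.0], 'tool_pos': [0.22, -0.637, 0.23], 'tcp_rot': [-3.096, -0.518, 0.0], 'wrist_force': [-0.143, -0.649, 0.47], 'torque': [-0.012, -0.013, 0.016], 'grip_force': 0.0, 'width': 1.002}
[[ 0.945  0.326 -0.001]
 [ 0.326 -0.945  0.002]
 [ 0.    -0.002 -1.   ]]
```

View pics/top0.png

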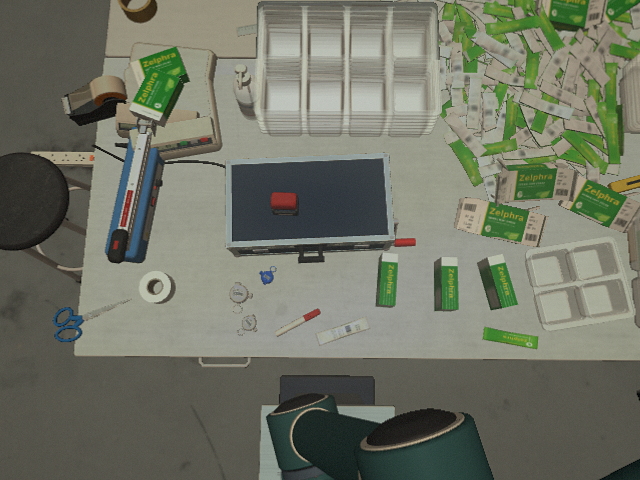

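View pics/scene0.png

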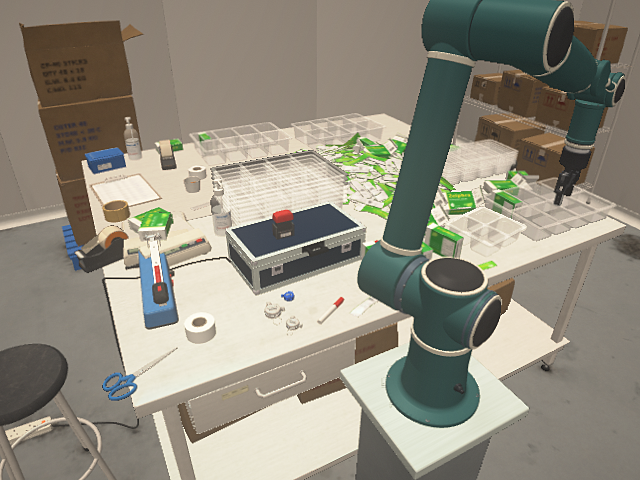

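Top view: the case is centred at (308,203), with the stamp at (284,203), knob at (404,242) and handle at (312,257). The roll is at (157,287). The chrome counters are at (239,293) and (249,323), and there is a blue one at (267,276). Single cartons stand at (387,280), (447,284) and (497,281).

```bash
cat > b.py <<'E'
from h import *
im,d,c=load('top0.png');W=cloud(d,c)
def blob(name,box,zlo,zhi,mask=None):
    u0,v0,u1,v1=box
    P=W[v0:v1,u0:u1].reshape(-1,3);B=im[v0:v1,u0:u1].reshape(-1,3).astype(int)
    m=(P[:,2]>zlo)&(P[:,2]<zhi)
    if mask is not None:m&=mask(B)
    P=P[m]
    if len(P)<5:print(name,'few',len(P));return
    r=cv2.minAreaRect((P[:,:2]*1000).astype(np.float32))
    print(name,len(P),'med',np.median(P,0).round(4),'rect',np.round(r[0],1),np.round(r[1],1),round(r[2],1),'zmax',np.nanpercentile(P[:,2],95).round(3))
blob('stamp',(262,180,308,225),.16,.25)
blob('lid',(215,145,400,255),.11,.13)
blob('handle',(296,246,330,266),.09,.14)
blob('knob',(393,234,418,250),.02,.06,lambda B:(B[:,2]>130)&(B[:,1]<80)) 
blob('knoball',(393,234,418,250),-.02,.2,lambda B:(B[:,2]>130)&(B[:,1]<80)) 
for n,b in dict(c1=(370,245,405,315),c2=(425,248,467,318),c3=(470,245,525,318)).items(): blob(n,b,.07,.1)
blob('roll',(130,265,182,310),.03,.06)
blob('big',(222,276,256,308),.012,.06)
blob('small',(238,310,262,336),.008,.06)
blob('blue',(256,264,280,290),.008,.06)
blob('heapc',(440,150,640,250),.025,.12)
print(np.array(ray(239,293,.03,c)).round(3), ray(249,323,.02,c).round(3))
cv2.imwrite('pics/crop.png',cv2.resize(im[250:350,120:280],(800,500),interpolation=cv2.INTER_CUBIC))
E
python3 b.py
```

```text
stamp 444 med [0.5978 0.0977 0.1979] rect [601.6  99. ] [56.3 35.1] 89.5 zmax 0.202
lid 14319 med [0.6204 0.0401 0.1209] rect [612.7  41.2] [238.7 400. ] 3.3 zmax 0.125
handle 287 med [0.4885 0.0424 0.1154] rect [496.6  42.8] [39.5 63.6] 3.4 zmax 0.119
knob 105 med [ 0.5413 -0.187   0.047 ] rect [ 542.2 -185.2] [14.3 47. ] 2.5 zmax 0.052
knoball 105 med [ 0.5413 -0.187   0.047 ] rect [ 542.2 -185.2] [14.3 47. ] 2.5 zmax 0.052
c1 871 med [ 0.4437 -0.1397  0.0808] rect [ 445.2 -140.3] [ 39. 122.] 85.5 zmax 0.084
c2 911 med [ 0.4357 -0.2811  0.0809] rect [ 437.2 -282.1] [ 39.4 122.2] 88.8 zmax 0.085
c3 940 med [ 0.4413 -0.4033  0.0809] rect [ 443.3 -404.5] [122.1  41. ] 12.7 zmax 0.085
roll 691 med [0.4266 0.4172 0.0381] rect [426.7 417.5] [77.4 75.7] 46.7 zmax 0.042
big 296 med [0.4137 0.2184 0.0192] rect [411.2 217.6] [51.  44.2] 46.3 zmax 0.026
small 187 med [0.3418 0.1907 0.0144] rect [342.5 192.2] [41.1 34.4] 3.5 zmax 0.021
blue 128 med [0.4548 0.1526 0.0128] rect [456.9 152.6] [35.  28.6] 19.6 zmax 0.018
heapc 11591 med [ 0.6504 -0.5243  0.0512] rect [ 653.9 -533.8] [265.9 449.2] 0.2 zmax 0.079
[0.413 0.216 0.03 ] [0.342 0.19  0.02 ]
```

View pics/crop.png

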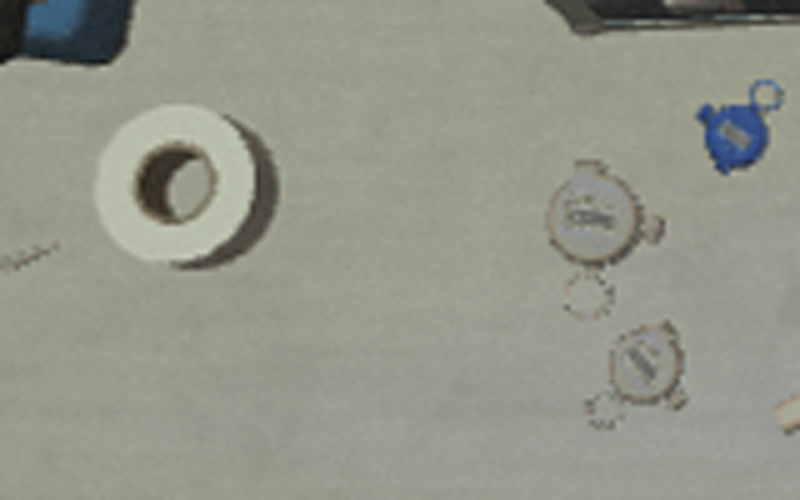

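The crop shows the larger chrome counter at (239,293), so that is the one meant, and the roll at (157,287). Their midpoint is about (0.420, 0.317). Next I move above the stamp.

```bash
python3 -c "
from h import *
go([.6,.099,.31],0)"
```

```text
dx 0.5995 dy -0.5727 dz -0.0787 roll -71.0 q6 -0.04 t 0.1
```

step_arm --commands '[{"dx":0.043,"dy":-0.041,"dz":-0.02,"roll":-10,"fingers":-1},{"dx":0.086,"dy":-0.082,"dz":-0.05,"roll":-20,"fingers":-1},{"dx":0.129,"dy":-0.123,"dz":-0.0787,"roll":-30,"fingers":-1},{"dx":0.172,"dy":-0.164,"dz":-0.0787,"roll":-40,"fingers":-1},{"dx":0.215,"dy":-0.205,"dz":-0.0787,"roll":-50,"fingers":-1},{"dx":0.258,"dy":-0.246,"dz":-0.0787,"roll":-60,"fingers":-1},{"dx":0.301,"dy":-0.287,"dz":-0.0787,"roll":-71,"fingers":-1},{"dx":0.344,"dy":-0.328,"dz":-0.0787,"roll":-71,"fingers":-1}]'

```text
time: 1.1
tool_pos: [0.4386, -0.2141, 0.3097]
tcp_rot: [-2.22, -2.223, -0.0]
wrist_force: [0.1, -0.6, 0.9]
width: 1.001
grip_force: 0.0
```

```bash
python3 -c "
from h import *
go([.6,.099,.31],0)"
```

```text
dx 0.3128 dy 0.1619 dz -0.0003 roll 0.1 q6 -0.51 t 1.1
```

step_arm --commands '[{"dx":0.053,"dy":0.027,"fingers":-1},{"dx":0.106,"dy":0.054,"fingers":-1},{"dx":0.159,"dy":0.081,"fingers":-1},{"dx":0.212,"dy":0.108,"fingers":-1},{"dx":0.265,"dy":0.135,"fingers":-1},{"dx":0.313,"dy":0.162,"fingers":-1},{"dx":0.313,"dy":0.162,"fingers":-1}]'

```text
invalid input
```

```bash
cat > cc.py <<'E'
from h import *
im,d,c=shot('wrist','w1.png');W=cloud(d,c)
m=(W[...,2]>.16)&(W[...,2]<.23);P=W[m]
print('cap',cv2.minAreaRect((P[:,:2]*1000).astype(np.float32)),np.median(P,0))
go([.6,.099,.155],0)
E
python3 cc.py
```

```text
cap ((0.0, 0.0), (0.0, 0.0), 0.0) [nan nan nan]
dx 0.3050 dy 0.1597 dz 0.1570 roll 0.3 q6 -0.50 t 1.1
  return _methods._mean(a, axis=axis, dtype=dtype,
  ret = um.true_divide(
```

step_arm --commands '[{"dx":0.053,"dy":0.027,"dz":0,"roll":0,"fingers":-1},{"dx":0.106,"dy":0.054,"dz":0,"roll":0,"fingers":-1},{"dx":0.159,"dy":0.081,"dz":0,"roll":0,"fingers":-1},{"dx":0.212,"dy":0.108,"dz":0,"roll":0,"fingers":-1},{"dx":0.265,"dy":0.135,"dz":0,"roll":0,"fingers":-1},{"dx":0.305,"dy":0.16,"dz":0,"roll":0,"fingers":-1},{"dx":0.305,"dy":0.16,"dz":0,"roll":0,"fingers":-1}]'

```text
time: 2.02
tool_pos: [0.5989, 0.0916, 0.3087]
tcp_rot: [-2.216, -2.225, 0.001]
wrist_force: [-0.6, -0.4, -0.7]
width: 1.001
grip_force: 0.0
```

```bash
python3 cc.py
```

```text
cap ((728.08740234375, -1.0527191162109375), (248.81201171875, 315.02728271484375), 12.189801216125488) [0.81200998 0.09053018 0.17064507]
dx 0.0092 dy 0.0022 dz 0.1538 roll 0.2 q6 0.11 t 2.1
```

```bash
python3 -c "
from h import *
im,d,c=load('w1.png');W=cloud(d,c)
m=(W[...,2]>.185)&(W[...,2]<.23)&(W[...,0]<.68)&(W[...,0]>.5)&(abs(W[...,1]-.1)<.06);P=W[m]
print(len(P),cv2.minAreaRect((P[:,:2]*1000).astype(np.float32)),np.median(P,0))
m=(im[...,2]>150)&(im[...,1]<90);v,u=np.nonzero(m);print(u.min(),u.max(),v.min(),v.max(),len(u));P=W[m];print(np.nanmedian(P,0))
print(c['world_to_cam'])
"
```

```text
4407 ((602.0485229492188, 100.90609741210938), (55.97010803222656, 35.03289794921875), 88.64682006835938) [0.6017977  0.1038922  0.19971248]
98 352 174 256 4418
[0.60117055 0.1002488  0.19971425]
[[ 9.99989670e-01  4.46973390e-03 -8.25997299e-04 -5.99500288e-01]
 [-4.52755545e-03  9.63383475e-01 -2.68089131e-01 -2.97128133e-02]
 [-4.02534928e-04  2.68090101e-01  9.63393759e-01 -4.76451231e-01]
 [ 0.00000000e+00  0.00000000e+00  0.00000000e+00  1.00000000e+00]]
```

View pics/w1.png

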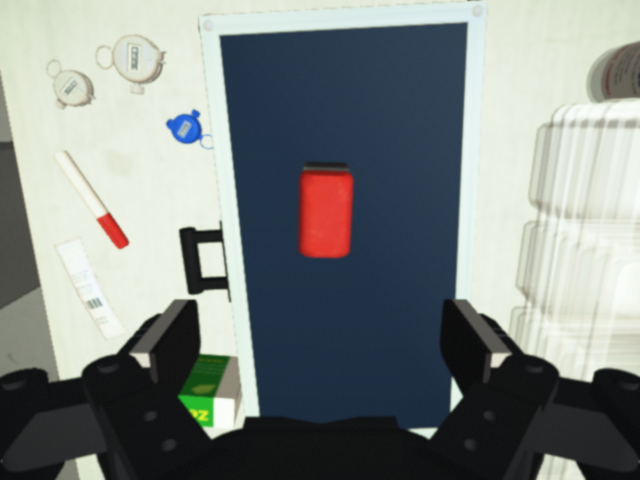

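The wrist view shows the cap centred under the gripper, at pixels (300–352, 170–256). That puts the stamp at (0.602, 0.101).

step_arm --commands '[{"dx":0.0112,"dy":0.004,"dz":0.05,"roll":0,"fingers":-1},{"dx":0.0112,"dy":0.004,"dz":0.1,"roll":0,"fingers":-1},{"dx":0.0112,"dy":0.004,"dz":0.13,"roll":0,"fingers":-1},{"dx":0.0112,"dy":0.004,"dz":0.153,"roll":0,"fingers":-1},{"dx":0.0112,"dy":0.004,"dz":0.153,"roll":0,"fingers":-1},{"dx":0.0112,"dy":0.004,"dz":0.153,"roll":0,"fingers":1},{"dx":0.0112,"dy":0.004,"dz":0.153,"roll":0,"fingers":1},{"dx":0.0112,"dy":0.004,"dz":0.153,"roll":0,"fingers":1}]' --squeeze 40

```text
time: 3.08
tool_pos: [0.603, 0.1002, 0.1586]
tcp_rot: [2.22, 2.221, 0.003]
wrist_force: [-0.8, -1.0, 4.1]
width: 0.408
grip_force: 40.1
```

step_arm --commands '[{"dx":0,"dy":0,"dz":0,"roll":0,"fingers":1},{"dx":0,"dy":0,"dz":0,"roll":0,"fingers":1},{"dx":0,"dy":0,"dz":-0.02,"roll":0,"fingers":1},{"dx":0,"dy":0,"dz":-0.06,"roll":0,"fingers":1}]'

```text
time: 3.58
tool_pos: [0.6003, 0.1001, 0.2156]
tcp_rot: [-2.219, -2.219, 0.007]
wrist_force: [0.7, 0.2, -0.7]
width: 0.407
grip_force: 40.1
```

```bash
python3 -c "
from h import *
go([.42,.317,.2])"
```

```text
dx 0.2169 dy -0.1801 dz 0.0164 q6 0.12 t 3.6
```

step_arm --commands '[{"dx":0.043,"dy":-0.036,"dz":0,"roll":0,"fingers":1},{"dx":0.087,"dy":-0.072,"dz":0,"roll":0,"fingers":1},{"dx":0.13,"dy":-0.108,"dz":0,"roll":0,"fingers":1},{"dx":0.174,"dy":-0.144,"dz":0,"roll":0,"fingers":1},{"dx":0.217,"dy":-0.18,"dz":0.03,"roll":0,"fingers":1},{"dx":0.217,"dy":-0.18,"dz":0.08,"roll":0,"fingers":1},{"dx":0.217,"dy":-0.18,"dz":0.13,"roll":0,"fingers":1},{"dx":0.217,"dy":-0.18,"dz":0.14,"roll":0,"fingers":1}]'

```text
time: 4.58
tool_pos: [0.419, 0.3156, 0.0739]
tcp_rot: [-2.219, -2.221, 0.012]
wrist_force: [-1.1, -0.5, -1.7]
width: 0.402
grip_force: 40.3
```

```bash
cat > d.py <<'E'
from h import *
import sys
im,d,c=shot('top',sys.argv[1]);W=cloud(d,c)
# tracking of counter and roll
def cen(box,zlo,zhi):
    u0,v0,u1,v1=box;P=W[v0:v1,u0:u1].reshape(-1,3);P=P[(P[:,2]>zlo)&(P[:,2]<zhi)];r=cv2.minAreaRect((P[:,:2]*1000).astype(np.float32));return len(P),np.round(r[0]),np.round(r[1])
print('roll',cen((115,250,190,325),.03,.05),'big',cen((210,276,256,308),.012,.04))
go([.42,.317,.039])
E
python3 d.py top1.png
```

```text
roll (180, array([400., 424.]), array([64., 22.])) big (300, array([424., 233.]), array([96., 46.]))
dx 0.0011 dy -0.0000 dz 0.0356 q6 0.60 t 4.6
```

step_arm --commands '[{"dx":0.001,"dy":0,"dz":0.02,"roll":0,"fingers":1},{"dx":0.001,"dy":0,"dz":0.035,"roll":0,"fingers":1},{"dx":0.001,"dy":0,"dz":0.036,"roll":0,"fingers":1},{"dx":0.001,"dy":0,"dz":0.036,"roll":0,"fingers":1}]'

```text
time: 5.12
tool_pos: [0.4229, 0.3185, 0.0419]
tcp_rot: [2.221, 2.221, 0.002]
wrist_force: [-0.4, -0.1, -1.3]
width: 0.408
grip_force: 40.3
```

step_arm --commands '[{"dx":0,"dy":0,"dz":0.002,"roll":0,"fingers":1},{"dx":0,"dy":0,"dz":0.003,"roll":0,"fingers":1},{"dx":0,"dy":0,"dz":0.003,"roll":0,"fingers":1}]'

```text
time: 5.5
tool_pos: [0.4222, 0.3182, 0.0381]
tcp_rot: [2.221, 2.222, 0.0]
wrist_force: [0.8, -0.6, -0.6]
width: 0.411
grip_force: 40.3
```

step_arm --commands '[{"dx":0,"dy":0,"dz":0.001,"roll":0,"fingers":0.4},{"dx":0,"dy":0,"dz":0.001,"roll":0,"fingers":-0.3},{"dx":0,"dy":0,"dz":0.001,"roll":0,"fingers":-1},{"dx":0,"dy":0,"dz":0.001,"roll":0,"fingers":-1},{"dx":0,"dy":0,"dz":-0.05,"roll":0,"fingers":-1},{"dx":0,"dy":0,"dz":-0.1,"roll":0,"fingers":-1},{"dx":-0.05,"dy":0,"dz":-0.13,"roll":0,"fingers":-1},{"dx":-0.11,"dy":0,"dz":-0.16,"roll":0,"fingers":-1}]'

```text
time: 6.5
tool_pos: [0.4226, 0.2119, 0.1978]
tcp_rot: [2.218, 2.224, 0.003]
wrist_force: [1.0, -0.2, 0.5]
width: 1.001
grip_force: 0.0
```

```bash
cat > e.py <<'E'
from h import *
im,d,c=shot('top','top2.png');W=cloud(d,c)
def cen(lo,hi,zlo,zhi):
    m=(W[...,0]>lo[0])&(W[...,0]<hi[0])&(W[...,1]>lo[1])&(W[...,1]<hi[1])&(W[...,2]>zlo)&(W[...,2]<zhi);P=W[m]
    r=cv2.minAreaRect((P[:,:2]*1000).astype(np.float32));print(len(P),np.round(r[0]),np.round(r[1]),round(r[2],1),np.median(P[:,2]).round(3))
cen((.3,.38),(.5,.5),.03,.05)
cen((.38,.15),(.47,.27),.014,.04)
cen((.36,.27),(.48,.37),.06,.1)
# case rim edge: aluminium lid outline
m=(W[...,2]>.112)&(W[...,2]<.132)&(W[...,0]>.48)&(W[...,0]<.75)&(abs(W[...,1]-.04)<.25)
m=m.astype(np.uint8);n,l,st,_=cv2.connectedComponentsWithStats(m);k=1+st[1:,4].argmax()
mm=cv2.morphologyEx((l==k).astype(np.uint8),cv2.MORPH_OPEN,np.ones((13,13)))
P=W[mm>0];r=cv2.minAreaRect((P[:,:2]*1000).astype(np.float32));print('lid',r,cv2.boxPoints(r).round())
E
python3 e.py
```

```text
112 [437. 451.] [143.  55.] 56.5 0.038
175 [430. 184.] [48. 77.] 19.8 0.019
215 [415. 317.] [57. 25.] 83.5 0.076
lid ((623.3682250976562, 47.020538330078125), (217.53082275390625, 386.5793762207031), 3.0560731887817383) [[ 504.  234.]
 [ 525. -152.]
 [ 742. -140.]
 [ 722.  246.]]
```

```bash
python3 -c "
from h import *
go([.484,.04,.25],np.radians(93.06))"
```

```text
dx -0.1668 dy 0.0605 dz -0.0481 roll 87.0 q6 0.41 t 6.5
```

step_arm --commands '[{"dx":-0.04,"dy":0.015,"dz":-0.04,"roll":-10.5,"fingers":-1},{"dx":-0.08,"dy":0.03,"dz":-0.048,"roll":-21,"fingers":-1},{"dx":-0.12,"dy":0.045,"dz":-0.048,"roll":-31.5,"fingers":-1},{"dx":-0.167,"dy":0.06,"dz":-0.048,"roll":-42,"fingers":-1},{"dx":-0.167,"dy":0.06,"dz":-0.048,"roll":-52.5,"fingers":-1},{"dx":-0.167,"dy":0.06,"dz":-0.048,"roll":-63,"fingers":-1},{"dx":-0.167,"dy":0.06,"dz":-0.048,"roll":-73.5,"fingers":-1},{"dx":-0.167,"dy":0.06,"dz":-0.048,"roll":-84,"fingers":-1}]'

```text
time: 7.55
tool_pos: [0.4821, 0.0452, 0.2439]
tcp_rot: [-0.155, -3.138, -0.0]
wrist_force: [0.1, 1.2, 0.7]
width: 1.001
grip_force: 0.0
```

step_arm --commands '[{"dx":0,"dy":0,"dz":0,"roll":-9,"fingers":-1},{"dx":0,"dy":0,"dz":0,"roll":-9,"fingers":-1},{"dx":0,"dy":0,"dz":0,"roll":-9,"fingers":-1}]'

```text
time: 7.92
tool_pos: [0.4822, 0.0453, 0.2439]
tcp_rot: [0.078, -3.141, 0.0]
wrist_force: [0.1, -0.6, 0.2]
width: 1.003
grip_force: 0.0
```

```bash
cat > f.py <<'E'
from h import *
im,d,c=shot('wrist','w2.png');W=cloud(d,c)
def cen(n,m):
    P=W[m]
    if len(P)<20:print(n,len(P));return
    r=cv2.minAreaRect((P[:,:2]*1000).astype(np.float32));print(n,len(P),np.round(r[0],1),np.round(r[1],1),round(r[2],1),np.median(P,0).round(4))
z=W[...,2]
cen('handle',(z>.09)&(z<.13)&(W[...,0]<.508)&(W[...,0]>.44)&(abs(W[...,1]-.04)<.06))
P=W[(z>.115)&(z<.13)&(W[...,0]>.49)&(abs(W[...,1]-.04)<.25)]
print('lid',P.min(0),P.max(0))
# lid front edge line: per y-bin, min x
for y in np.arange(-.04,.16,.03):
    Q=P[abs(P[:,1]-y)<.004];print(round(y,3),len(Q),np.percentile(Q[:,0],[1,3]).round(4) if len(Q)>10 else '')
im2,d2,c2=shot('top','top3.png');W=cloud(d2,c2);z=W[...,2]
def box(lo,hi,zlo,zhi):return (W[...,0]>lo[0])&(W[...,0]<hi[0])&(W[...,1]>lo[1])&(W[...,1]<hi[1])&(z>zlo)&(z<zhi)
cen('roll',box((.3,.37),(.5,.5),.03,.05));cen('big',box((.38,.18),(.46,.27),.013,.04));cen('stamp',box((.36,.27),(.48,.37),.06,.1))
go([.484,.04,.092],np.radians(93.06))
E
python3 f.py
```

```text
handle 2514 [492.9  40.7] [32.  60.1] 2.3 [0.4857 0.0408 0.1163]
lid [ 0.49003939 -0.16076301  0.11500102] [0.7058944  0.24451321 0.12522281]
-0.04 1189 [0.5226 0.5231]
-0.01 1653 [0.5209 0.5216]
0.02 1986 [0.4911 0.4938]
0.05 1665 [0.5153 0.5167]
0.08 1575 [0.5145 0.5164]
0.11 1586 [0.5144 0.5152]
0.14 1122 [0.5128 0.5133]
roll 728 [452.2 431.7] [135.9  78.1] 28.3 [0.4276 0.4203 0.0382]
big 279 [414.4 218.6] [43.6 46.8] 57.1 [0.414  0.2192 0.0193]
stamp 365 [420.8 316.7] [56.8 35.5] 86.4 [0.4194 0.3138 0.0764]
dx -0.0016 dy -0.0054 dz 0.1519 roll -0.1 q6 -1.58 t 8.0
```

View pics/w2.png

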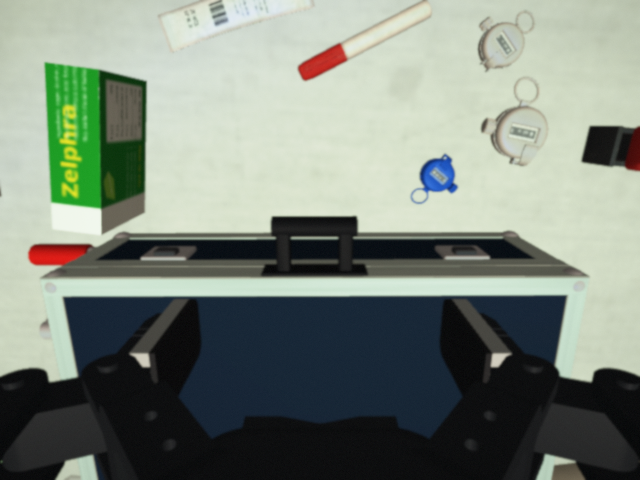

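The wrist view shows the handle bar ahead of the case at pixels (272–357, 217–235), which puts its centre at about (0.484, 0.0405). The stamp stands at (0.421, 0.317), midway between the counter and the roll. Next I grip the handle.

step_arm --commands '[{"dx":-0.002,"dy":-0.005,"dz":0.05,"roll":0,"fingers":-1},{"dx":-0.002,"dy":-0.005,"dz":0.1,"roll":0,"fingers":-1},{"dx":-0.002,"dy":-0.005,"dz":0.152,"roll":0,"fingers":-1},{"dx":-0.002,"dy":-0.005,"dz":0.152,"roll":0,"fingers":-1},{"dx":-0.002,"dy":-0.005,"dz":0.152,"roll":0,"fingers":1},{"dx":-0.002,"dy":-0.005,"dz":0.152,"roll":0,"fingers":1},{"dx":-0.002,"dy":-0.005,"dz":0.152,"roll":0,"fingers":1},{"dx":-0.002,"dy":-0.005,"dz":0.152,"roll":0,"fingers":1}]' --squeeze 40

```text
time: 9.02
tool_pos: [0.4867, 0.0413, 0.0952]
tcp_rot: [-0.082, 3.135, 0.002]
wrist_force: [-2.6, 3.6, 7.2]
width: 0.689
grip_force: 44.2
```

```bash
cat > g.py <<'E'
from h import *
# waypoints along the lid arc relative to current: dx = toward robot, dz down
p,M,s=tool();print(p.round(4),M.round(3))
r=np.hypot(.245,.011);f=np.arctan2(.011,.245);y=.0534
for th in [.05,.1,.15,.2,.25,.3,.35,.4,.5,.6,.7,.8,.9,1.,1.1,1.2,1.25,1.3,1.33,1.36,1.39]:
    a=r*(np.cos(f)-np.cos(th+f));h=r*(np.sin(th+f)-np.sin(f))
    print(th,(M.T@np.array([a*np.cos(y),a*np.sin(y),h])).round(4))
E
python3 g.py
```

```text
[0.4867 0.0413 0.0952] [[-0.999 -0.052  0.005]
 [-0.052  0.999  0.002]
 [-0.005  0.001 -1.   ]]
0.05 [-0.0009  0.     -0.0122]
0.1 [-0.0024  0.     -0.0244]
0.15 [-0.0046  0.0001 -0.0365]
0.2 [-0.0073  0.0001 -0.0484]
0.25 [-0.0106  0.0001 -0.0602]
0.3 [-0.0146  0.0001 -0.0718]
0.35 [-0.0191  0.0001 -0.0832]
0.4 [-0.0241  0.0002 -0.0944]
0.5 [-0.0359  0.0002 -0.1159]
0.6 [-0.0497  0.0003 -0.1362]
0.7 [-0.0655  0.0003 -0.1549]
0.8 [-0.0831  0.0004 -0.172 ]
0.9 [-0.1023  0.0004 -0.1872]
1.0 [-0.1229  0.0005 -0.2005]
1.1 [-0.1448  0.0005 -0.2116]
1.2 [-0.1676  0.0006 -0.2205]
1.25 [-0.1793  0.0006 -0.2241]
1.3 [-0.1912  0.0006 -0.227 ]
1.33 [-0.1984  0.0006 -0.2285]
1.36 [-0.2057  0.0006 -0.2298]
1.39 [-0.213   0.0006 -0.2309]
```

step_arm --commands '[{"dx":-0.001,"dy":0,"dz":-0.012,"roll":0,"fingers":1},{"dx":-0.0024,"dy":0,"dz":-0.0244,"roll":0,"fingers":1},{"dx":-0.0046,"dy":0,"dz":-0.0365,"roll":0,"fingers":1},{"dx":-0.0073,"dy":0,"dz":-0.0484,"roll":0,"fingers":1},{"dx":-0.0106,"dy":0,"dz":-0.0602,"roll":0,"fingers":1},{"dx":-0.0146,"dy":0,"dz":-0.0718,"roll":0,"fingers":1},{"dx":-0.0191,"dy":0,"dz":-0.0832,"roll":0,"fingers":1},{"dx":-0.0241,"dy":0,"dz":-0.0944,"roll":0,"fingers":1}]'

```text
time: 10.02
tool_pos: [0.5098, 0.0425, 0.1877]
tcp_rot: [-0.082, 3.137, 0.002]
wrist_force: [4.6, 4.1, -5.7]
width: 0.692
grip_force: 44.1
```

step_arm --commands '[{"dx":-0.0118,"dy":0,"dz":-0.0215,"roll":0,"fingers":1},{"dx":-0.0256,"dy":0,"dz":-0.0418,"roll":0,"fingers":1},{"dx":-0.0414,"dy":0,"dz":-0.0605,"roll":0,"fingers":1},{"dx":-0.059,"dy":0,"dz":-0.0776,"roll":0,"fingers":1},{"dx":-0.0782,"dy":0,"dz":-0.0928,"roll":0,"fingers":1},{"dx":-0.0988,"dy":0,"dz":-0.1061,"roll":0,"fingers":1},{"dx":-0.1207,"dy":0,"dz":-0.1172,"roll":0,"fingers":1},{"dx":-0.1435,"dy":0,"dz":-0.1261,"roll":0,"fingers":1}]'

```text
time: 11.02
tool_pos: [0.6519, 0.05, 0.3139]
tcp_rot: [0.083, -3.14, -0.002]
wrist_force: [-1.0, 3.9, -3.5]
width: 0.684
grip_force: 43.6
```

step_arm --commands '[{"dx":-0.0117,"dy":0,"dz":-0.0036,"roll":0,"fingers":1},{"dx":-0.0236,"dy":0,"dz":-0.0065,"roll":0,"fingers":1},{"dx":-0.0308,"dy":0,"dz":-0.008,"roll":0,"fingers":1},{"dx":-0.036,"dy":0,"dz":-0.009,"roll":0,"fingers":1},{"dx":-0.038,"dy":0,"dz":-0.0093,"roll":0,"fingers":1},{"dx":-0.038,"dy":0,"dz":-0.0093,"roll":0,"fingers":1}]'

```text
time: 11.78
tool_pos: [0.6901, 0.052, 0.3234]
tcp_rot: [-0.083, 3.139, 0.002]
wrist_force: [-1.0, 5.2, 3.9]
width: 0.69
grip_force: 43.2
```

step_arm --commands '[{"dx":-0.002,"dy":0,"dz":-0.0003,"roll":0,"fingers":1},{"dx":-0.004,"dy":0,"dz":-0.0006,"roll":0,"fingers":1},{"dx":-0.004,"dy":0,"dz":-0.0006,"roll":0,"fingers":1}]'

```text
time: 12.15
tool_pos: [0.6941, 0.0523, 0.3241]
tcp_rot: [-0.083, 3.138, 0.002]
wrist_force: [-2.1, 4.9, 4.0]
width: 0.689
grip_force: 43.1
```

```bash
python3 -c "
from h import *
im,d,c=shot('top','top4.png');W=cloud(d,c)
m=(im[...,2]>130)&(im[...,1]<80)
P=W[m];P=P[(P[:,1]<-.1)&(P[:,1]>-.25)&(P[:,0]>.5)];print(len(P),np.nanmedian(P,0),P.min(0),P.max(0))
im,d,c=shot('scene','sc1.png')"
```

```text
147 [ 0.68019676 -0.17920037  0.19760071] [ 0.67352609 -0.2031699   0.1913274 ] [ 0.68897074 -0.1543188   0.2021788 ]
```

View pics/sc1.png

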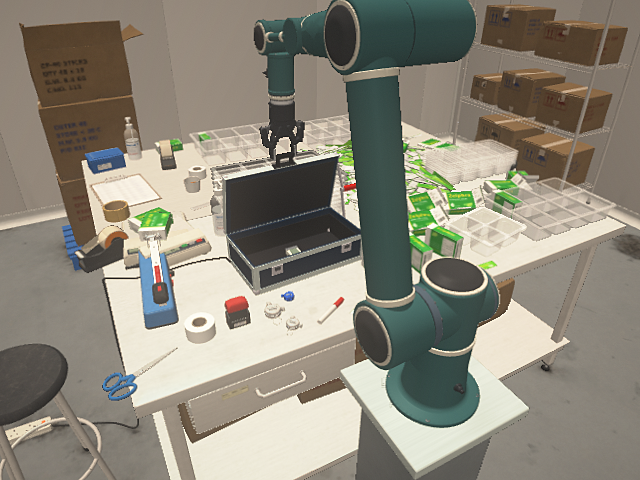

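The scene view shows the lid almost fully up, with the gripper still on the handle and the stamp standing between the roll and the counter. I push a little more to find the stop.

step_arm --commands '[{"dx":-0.002,"dy":0,"dz":-0.0003,"roll":0,"fingers":1},{"dx":-0.004,"dy":0,"dz":-0.0006,"roll":0,"fingers":1},{"dx":-0.004,"dy":0,"dz":-0.0006,"roll":0,"fingers":1},{"dx":-0.004,"dy":0,"dz":-0.0006,"roll":0,"fingers":1}]'

```text
time: 12.75
tool_pos: [0.6972, 0.0524, 0.3244]
tcp_rot: [-0.083, 3.14, 0.002]
wrist_force: [-4.0, 5.1, 4.7]
width: 0.688
grip_force: 42.9
```

```bash
cat > knob.py <<'E'
from h import *
import sys
im,d,c=shot('top','topk.png');W=cloud(d,c)
m=(im[...,2]>130)&(im[...,1]<80)
P=W[m];P=P[(P[:,1]<-.1)&(P[:,1]>-.25)&(P[:,0]>.5)];print('knob',len(P),np.nanmedian(P,0).round(4),P.min(0).round(4),P.max(0).round(4))
E
python3 knob.py
```

```text
knob 144 [ 0.6982 -0.1781  0.1922] [ 0.6916 -0.2017  0.1861] [ 0.7072 -0.1532  0.1978]
```

step_arm --commands '[{"dx":0.003,"dy":0,"dz":0.0005,"roll":0,"fingers":1},{"dx":0.006,"dy":0,"dz":0.001,"roll":0,"fingers":1},{"dx":0.009,"dy":0,"dz":0.0015,"roll":0,"fingers":1},{"dx":0.011,"dy":0,"dz":0.002,"roll":0,"fingers":1},{"dx":0.011,"dy":0,"dz":0.002,"roll":0,"fingers":1}]'

```text
time: 13.42
tool_pos: [0.689, 0.052, 0.3231]
tcp_rot: [-0.083, 3.133, 0.002]
wrist_force: [4.8, 4.9, 2.5]
width: 0.686
grip_force: 42.8
```

```bash
python3 knob.py
```

```text
knob 132 [ 0.7032 -0.1785  0.1906] [ 0.6965 -0.2011  0.1863] [ 0.7131 -0.1537  0.1978]
```

step_arm --commands '[{"dx":-0.002,"dy":0,"dz":0,"roll":0,"fingers":0},{"dx":-0.002,"dy":0,"dz":0,"roll":0,"fingers":-1},{"dx":-0.002,"dy":0,"dz":0,"roll":0,"fingers":-1},{"dx":-0.002,"dy":0,"dz":-0.04,"roll":0,"fingers":-1},{"dx":0.04,"dy":0,"dz":-0.06,"roll":0,"fingers":-1},{"dx":0.1,"dy":0,"dz":-0.06,"roll":0,"fingers":-1},{"dx":0.16,"dy":0,"dz":-0.04,"roll":0,"fingers":-1}]'

```text
time: 14.35
tool_pos: [0.5273, 0.0419, 0.3631]
tcp_rot: [-0.081, 3.136, -0.002]
wrist_force: [0.4, 1.0, 0.7]
width: 0.999
grip_force: 0.0
```

```bash
python3 knob.py; cat > log.py <<'E'
from h import *
import sys
im,d,c=shot('wrist',sys.argv[1]);W=cloud(d,c)
C=np.array([.624,.048]);y=.0534;Rm=np.array([[np.cos(y),np.sin(y)],[-np.sin(y),np.cos(y)]])
xy=(W[...,:2]-C)@Rm.T;z=W[...,2]
def cen(n,m):
    P=np.c_[xy[m],z[m]]
    if len(P)<20:print(n,len(P));return
    r=cv2.minAreaRect((P[:,:2]*1000).astype(np.float32));print(n,len(P),np.round(r[0],1),np.round(r[1],1),round(r[2],1),np.median(P,0).round(4))
cen('logger',(z>.026)&(z<.045)&(abs(xy[...,0])<.085)&(abs(xy[...,1])<.17))
cen('rim',(z>.092)&(z<.108)&(abs(xy[...,0])<.13)&(abs(xy[...,1])<.25))
E
python3 log.py w3.png
python3 -c "
from h import *
go([.445,-.14,.2],np.radians(85.5))"
```

```text
knob 135 [ 0.7033 -0.1785  0.1909] [ 0.6962 -0.2008  0.1832] [ 0.7135 -0.1534  0.195 ]
logger 2317 [-11.6   4.6] [42.  88.9] 88.3 [-0.0134  0.0057  0.0341]
rim 9295 [ 0.6 -2.5] [392.9 213.9] 90.0 [-0.0413 -0.0015  0.0992]
dx 0.0814 dy -0.1775 dz 0.1565 roll 7.5 q6 -1.59 t 14.4
```

View pics/w3.png

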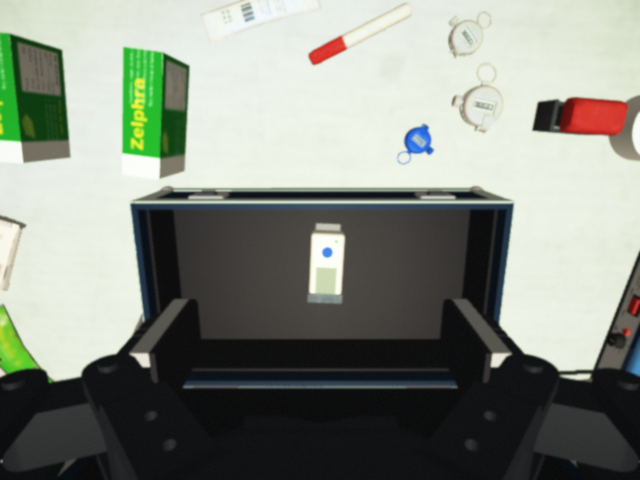

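Seen from above, the lid stays up locked (knob at world x 0.703). The logger is at pixels (307–345, 232–302), with its centre at case (-12, 5) mm and its yaw about -1.7° to the case. Cartons 1 and 2 are at the upper left.

```bash
cat > ct.py <<'E'
from h import *
import sys
fn,x,y=sys.argv[1],float(sys.argv[2]),float(sys.argv[3])
im,d,c=shot('wrist',fn);W=cloud(d,c)
m=(W[...,2]>.074)&(W[...,2]<.1)&(np.hypot(W[...,0]-x,W[...,1]-y)<.085)
n,l,st,_=cv2.connectedComponentsWithStats(m.astype(np.uint8));m=l==1+st[1:,4].argmax()
P=W[m];r=cv2.minAreaRect((P[:,:2]*1000).astype(np.float32));b=cv2.boxPoints(r)
e=[b[1]-b[0],b[2]-b[1]];L=max(e,key=np.linalg.norm);L=L if L[0]>0 else -L;yaw=np.arctan2(L[1],L[0])
ctr=np.array(r[0])/1000;print(len(P),'ctr',ctr.round(4),'size',np.round(r[1],1),'yaw',np.degrees(yaw).round(1),np.median(P[:,2]).round(3))
t=ctr-.02*np.array([np.cos(yaw),np.sin(yaw)])
print('grasp tcp',t.round(4));go([*t,.042],yaw+np.pi/2)
E
python3 - <<'E'
from h import *
go([.425,-.139,.22],np.radians(85.5))
E
```

```text
dx 0.1016 dy -0.1755 dz 0.1368 roll 7.5 q6 -1.59 t 14.4
```

step_arm --commands '[{"dx":0.025,"dy":-0.045,"dz":0,"roll":2,"fingers":-1},{"dx":0.05,"dy":-0.088,"dz":0.02,"roll":4,"fingers":-1},{"dx":0.075,"dy":-0.132,"dz":0.06,"roll":6,"fingers":-1},{"dx":0.1016,"dy":-0.1755,"dz":0.1,"roll":7.5,"fingers":-1},{"dx":0.1016,"dy":-0.1755,"dz":0.137,"roll":7.5,"fingers":-1},{"dx":0.1016,"dy":-0.1755,"dz":0.137,"roll":7.5,"fingers":-1}]'

```text
time: 15.2
tool_pos: [0.4328, -0.1382, 0.221]
tcp_rot: [-0.126, -3.132, -0.003]
wrist_force: [0.7, 0.5, -0.0]
width: 1.003
grip_force: 0.0
```

```bash
python3 ct.py w4.png .445 -.14
```

```text
8545 ctr [ 0.4452 -0.1403] size [ 38.1 122.2] yaw -4.5 0.082
grasp tcp [ 0.4253 -0.1387]
dx 0.0090 dy -0.0013 dz 0.1816 roll -0.1 q6 -1.85 t 15.2
```

step_arm --commands '[{"dx":0.009,"dy":-0.001,"dz":0.05,"roll":0,"fingers":-1},{"dx":0.009,"dy":-0.001,"dz":0.1,"roll":0,"fingers":-1},{"dx":0.009,"dy":-0.001,"dz":0.15,"roll":0,"fingers":-1},{"dx":0.009,"dy":-0.001,"dz":0.181,"roll":0,"fingers":-1},{"dx":0.009,"dy":-0.001,"dz":0.181,"roll":0,"fingers":-1},{"dx":0.009,"dy":-0.001,"dz":0.181,"roll":0,"fingers":1},{"dx":0.009,"dy":-0.001,"dz":0.181,"roll":0,"fingers":1},{"dx":0.009,"dy":-0.001,"dz":0.181,"roll":0,"fingers":1}]' --squeeze 30

```text
time: 16.25
tool_pos: [0.4282, -0.1388, 0.0451]
tcp_rot: [0.123, 3.135, -0.002]
wrist_force: [-0.0, 0.8, 4.7]
width: 0.445
grip_force: 32.1
```

step_arm --commands '[{"dx":0,"dy":0,"dz":0,"roll":0,"fingers":1},{"dx":0,"dy":0,"dz":0,"roll":0,"fingers":1}]'

```text
time: 16.5
tool_pos: [0.4282, -0.1388, 0.0451]
tcp_rot: [0.123, 3.136, -0.002]
wrist_force: [-0.0, 1.1, 6.9]
width: 0.443
grip_force: 32.2
```

```bash
cat > tgt.py <<'E'
from h import *
import sys
C=np.array([.624,.048]);y=.0534
x,yy,z=map(float,sys.argv[1:4])
w=C+np.array([np.cos(y)*x-np.sin(y)*yy,np.sin(y)*x+np.cos(y)*yy]);print(w.round(4))
go([*w,z],np.radians(91.4))
E
python3 tgt.py -.04 .0636 .2
```

```text
[0.5807 0.1094]
dx -0.1331 dy 0.2592 dz -0.1546 roll -5.9 q6 -1.86 t 16.5
```

step_arm --commands '[{"dx":0,"dy":0,"dz":-0.05,"roll":0,"fingers":1},{"dx":0,"dy":0,"dz":-0.1,"roll":0,"fingers":1},{"dx":0,"dy":0,"dz":-0.15,"roll":0,"fingers":1},{"dx":-0.026,"dy":0.05,"dz":-0.155,"roll":-2,"fingers":1},{"dx":-0.052,"dy":0.1,"dz":-0.155,"roll":-4,"fingers":1},{"dx":-0.08,"dy":0.155,"dz":-0.155,"roll":-5.9,"fingers":1},{"dx":-0.107,"dy":0.207,"dz":-0.155,"roll":-5.9,"fingers":1},{"dx":-0.133,"dy":0.259,"dz":-0.155,"roll":-5.9,"fingers":1}]'

```text
time: 17.5
tool_pos: [0.58, 0.1112, 0.1985]
tcp_rot: [-0.039, 3.141, -0.0]
wrist_force: [0.6, -1.0, -0.6]
width: 0.44
grip_force: 31.3
```

step_arm --commands '[{"dx":0,"dy":0,"dz":0,"roll":0,"fingers":1},{"dx":0,"dy":0,"dz":0,"roll":0,"fingers":1},{"dx":0,"dy":0,"dz":0,"roll":0,"fingers":1}]'

```text
time: 17.88
tool_pos: [0.5785, 0.1084, 0.1981]
tcp_rot: [0.037, -3.141, 0.001]
wrist_force: [0.1, -0.1, -0.9]
width: 0.442
grip_force: 31.2
```

```bash
python3 tgt.py -.04 .0636 .057; python3 - <<'E'
from h import *
im,d,c=shot('wrist','w5.png');W=cloud(d,c);z=W[...,2];p=tool()[0]
C=np.array([.624,.048]);y=.0534;Rm=np.array([[np.cos(y),np.sin(y)],[-np.sin(y),np.cos(y)]]);xy=(W[...,:2]-C)@Rm.T
for n,m in(('carton',(z>.15)&(z<.26)&(W[...,0]<.7)&(np.hypot(W[...,0]-p[0],W[...,1]-p[1])<.1)&(im[...,1]>im[...,2].astype(int)+40)),('logger',(z>.026)&(z<.045)&(abs(xy[...,0])<.085)&(abs(xy[...,1])<.17))):
    P=np.c_[xy[m],z[m]]
    if len(P)>20:print(n,len(P),cv2.minAreaRect((P[:,:2]*1000).astype(np.float32)),np.median(P,0).round(3),P.max(0).round(3))
E
```

```text
[0.5807 0.1094]
dx -0.0022 dy 0.0010 dz 0.1411 roll -0.1 q6 -1.45 t 17.9
carton 25071 ((-52.88414001464844, 63.03192138671875), (48.48447799682617, 67.36637115478516), 88.52494049072266) [-0.06   0.064  0.235] [-0.019  0.087  0.238]
logger 2441 ((-12.337064743041992, -4.519123077392578), (26.50680923461914, 90.50402069091797), 80.70109558105469) [-0.019 -0.003  0.034] [0.032 0.016 0.037]
```

View pics/w5.png

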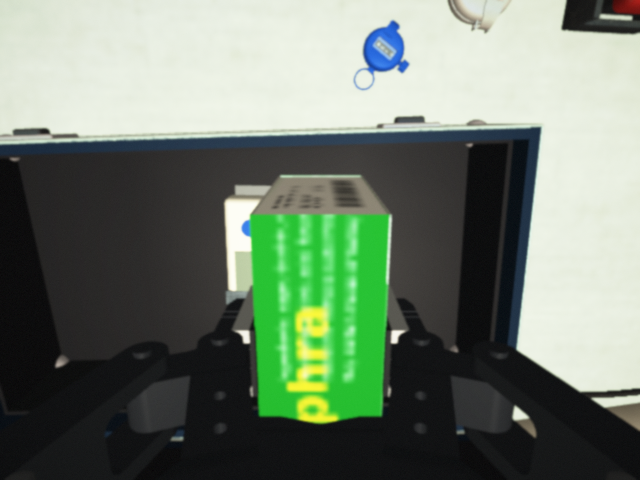

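The carton is held straight at pixels (250–390), with the case and logger below, and it lines up with the left slot. Now I lower it.

step_arm --commands '[{"dx":-0.002,"dy":0.001,"dz":0.04,"roll":0,"fingers":1},{"dx":-0.002,"dy":0.001,"dz":0.08,"roll":0,"fingers":1},{"dx":-0.002,"dy":0.001,"dz":0.11,"roll":0,"fingers":1},{"dx":-0.002,"dy":0.001,"dz":0.13,"roll":0,"fingers":1},{"dx":-0.002,"dy":0.001,"dz":0.139,"roll":0,"fingers":1},{"dx":-0.002,"dy":0.001,"dz":0.139,"roll":0,"fingers":1}]'

```text
time: 18.68
tool_pos: [0.5814, 0.1104, 0.0593]
tcp_rot: [0.038, -3.141, 0.0]
wrist_force: [-0.5, 0.6, 0.4]
width: 0.446
grip_force: 31.3
```

step_arm --commands '[{"dx":0,"dy":0,"dz":0.003,"roll":0,"fingers":1},{"dx":0,"dy":0,"dz":0.004,"roll":0,"fingers":1},{"dx":0,"dy":0,"dz":0.004,"roll":0,"fingers":1}]'

```text
time: 19.05
tool_pos: [0.5816, 0.1108, 0.0557]
tcp_rot: [-0.039, 3.141, 0.0]
wrist_force: [-0.5, 0.3, -0.1]
width: 0.442
grip_force: 31.3
```

step_arm --commands '[{"dx":0,"dy":0,"dz":0,"roll":0,"fingers":-0.1},{"dx":0,"dy":0,"dz":0,"roll":0,"fingers":-0.35},{"dx":0,"dy":0,"dz":0,"roll":0,"fingers":-0.35},{"dx":0,"dy":0,"dz":-0.03,"roll":0,"fingers":-0.35},{"dx":0,"dy":0,"dz":-0.09,"roll":0,"fingers":-0.4},{"dx":0,"dy":0,"dz":-0.15,"roll":0,"fingers":-1},{"dx":0,"dy":-0.06,"dz":-0.17,"roll":0,"fingers":-1},{"dx":0.02,"dy":-0.12,"dz":-0.17,"roll":0,"fingers":-1}]'

```text
time: 20.05
tool_pos: [0.5673, -0.0094, 0.229]
tcp_rot: [-0.042, 3.134, -0.001]
wrist_force: [-0.7, -0.7, -0.7]
width: 1.0
grip_force: 0.0
```

```bash
cat > chk.py <<'E'
from h import *
import sys
im,d,c=shot(sys.argv[1],sys.argv[2]);W=cloud(d,c);z=W[...,2]
C=np.array([.624,.048]);y=.0534;Rm=np.array([[np.cos(y),np.sin(y)],[-np.sin(y),np.cos(y)]]);xy=(W[...,:2]-C)@Rm.T
m=(z>.078)&(z<.1)&(abs(xy[...,0])<.095)&(abs(xy[...,1])<.18)
m=cv2.morphologyEx(m.astype(np.uint8),cv2.MORPH_OPEN,np.ones((3,3)))
n,l,st,_=cv2.connectedComponentsWithStats(m)
for k in range(1,n):
    if st[k,4]<100:continue
    P=xy[l==k]*1000;r=cv2.minAreaRect(P.astype(np.float32));print('carton?',st[k,4],np.round(r[0],1),np.round(r[1],1),round(r[2],1),np.median(z[l==k]).round(3))
E
python3 chk.py wrist w6.png; python3 chk.py top top6.png; python3 -c "
from h import *
go([.417,-.282,.22],np.radians(88.8))"
```

```text
carton? 7492 [-29.3  63.9] [ 39.5 107.9] 88.3 0.091
carton? 741 [-23.1  63.4] [ 36.6 121.3] 88.3 0.091
dx 0.1519 dy -0.2658 dz 0.0067 roll 2.3 q6 -1.66 t 20.1
```

step_arm --commands '[{"dx":0.03,"dy":-0.05,"dz":0,"roll":0,"fingers":-1},{"dx":0.06,"dy":-0.1,"dz":0.0,"roll":1,"fingers":-1},{"dx":0.09,"dy":-0.155,"dz":0.0,"roll":2,"fingers":-1},{"dx":0.12,"dy":-0.21,"dz":0.005,"roll":2.3,"fingers":-1},{"dx":0.152,"dy":-0.266,"dz":0.007,"roll":2.3,"fingers":-1},{"dx":0.152,"dy":-0.266,"dz":0.007,"roll":2.3,"fingers":-1},{"dx":0.152,"dy":-0.266,"dz":0.007,"roll":2.3,"fingers":-1}]'

```text
time: 21.02
tool_pos: [0.4194, -0.2778, 0.2179]
tcp_rot: [0.026, 3.141, 0.002]
wrist_force: [0.3, -0.3, -1.5]
width: 0.998
grip_force: 0.0
```

```bash
python3 ct.py w7.png .437 -.282
```

```text
8587 ctr [ 0.4365 -0.2822] size [ 38.  122.1] yaw -1.1 0.082
grasp tcp [ 0.4165 -0.2818]
dx 0.0032 dy -0.0049 dz 0.1760 roll 0.3 q6 -2.19 t 21.1
```

step_arm --commands '[{"dx":0.003,"dy":-0.005,"dz":0.05,"roll":0,"fingers":-1},{"dx":0.003,"dy":-0.005,"dz":0.1,"roll":0,"fingers":-1},{"dx":0.003,"dy":-0.005,"dz":0.15,"roll":0,"fingers":-1},{"dx":0.003,"dy":-0.005,"dz":0.176,"roll":0,"fingers":-1},{"dx":0.003,"dy":-0.005,"dz":0.176,"roll":0,"fingers":-1},{"dx":0.003,"dy":-0.005,"dz":0.176,"roll":0,"fingers":1},{"dx":0.003,"dy":-0.005,"dz":0.176,"roll":0,"fingers":1},{"dx":0.003,"dy":-0.005,"dz":0.176,"roll":0,"fingers":1}]' --squeeze 30

```text
time: 22.08
tool_pos: [0.4175, -0.2838, 0.0439]
tcp_rot: [0.024, 3.139, -0.003]
wrist_force: [0.1, 1.1, 4.2]
width: 0.444
grip_force: 34.6
```

step_arm --commands '[{"dx":0,"dy":0,"dz":0,"roll":0,"fingers":1},{"dx":0,"dy":0,"dz":0,"roll":0,"fingers":1}]'

```text
time: 22.32
tool_pos: [0.4175, -0.2838, 0.0439]
tcp_rot: [0.025, 3.139, -0.002]
wrist_force: [0.4, 1.6, 6.7]
width: 0.444
grip_force: 34.9
```

```bash
python3 tgt.py -.04 -.0535 .2
```

```text
[ 0.5869 -0.0076]
dx -0.1655 dy 0.2787 dz -0.1560 roll -2.3 q6 -2.20 t 22.3
```

step_arm --commands '[{"dx":0,"dy":0,"dz":-0.05,"roll":0,"fingers":1},{"dx":0,"dy":0,"dz":-0.1,"roll":0,"fingers":1},{"dx":0,"dy":0,"dz":-0.156,"roll":0,"fingers":1},{"dx":-0.032,"dy":0.052,"dz":-0.156,"roll":-1,"fingers":1},{"dx":-0.064,"dy":0.105,"dz":-0.156,"roll":-2,"fingers":1},{"dx":-0.096,"dy":0.158,"dz":-0.156,"roll":-2.3,"fingers":1},{"dx":-0.13,"dy":0.215,"dz":-0.156,"roll":-2.3,"fingers":1},{"dx":-0.1655,"dy":0.2787,"dz":-0.156,"roll":-2.3,"fingers":1}]'

```text
time: 23.32
tool_pos: [0.5795, -0.0178, 0.1983]
tcp_rot: [-0.038, 3.141, -0.001]
wrist_force: [0.1, -0.8, 0.0]
width: 0.437
grip_force: 34.1
```

step_arm --commands '[{"dx":0,"dy":0,"dz":0,"roll":0,"fingers":1},{"dx":0,"dy":0,"dz":0,"roll":0,"fingers":1},{"dx":0,"dy":0,"dz":0,"roll":0,"fingers":1}]'

```text
time: 23.7
tool_pos: [0.578, -0.0206, 0.198]
tcp_rot: [0.036, -3.141, 0.0]
wrist_force: [-0.7, -0.6, -0.8]
width: 0.442
grip_force: 34.1
```

```bash
python3 tgt.py -.04 -.0535 .054
```

```text
[ 0.5869 -0.0076]
dx -0.0093 dy 0.0129 dz 0.1439 roll -0.1 q6 -1.67 t 23.7
```

step_arm --commands '[{"dx":-0.009,"dy":0.013,"dz":0.03,"roll":0,"fingers":1},{"dx":-0.009,"dy":0.013,"dz":0.06,"roll":0,"fingers":1},{"dx":-0.009,"dy":0.013,"dz":0.1,"roll":0,"fingers":1},{"dx":-0.009,"dy":0.013,"dz":0.13,"roll":0,"fingers":1},{"dx":-0.009,"dy":0.013,"dz":0.14,"roll":0,"fingers":1},{"dx":-0.009,"dy":0.013,"dz":0.142,"roll":0,"fingers":1},{"dx":-0.009,"dy":0.013,"dz":0.142,"roll":0,"fingers":1}]'

```text
time: 24.58
tool_pos: [0.5886, -0.0066, 0.0577]
tcp_rot: [-0.038, 3.139, -0.0]
wrist_force: [-0.3, 0.9, -0.9]
width: 0.442
grip_force: 34.1
```

step_arm --commands '[{"dx":0,"dy":0,"dz":0.003,"roll":0,"fingers":1},{"dx":0,"dy":0,"dz":0.003,"roll":0,"fingers":1},{"dx":0,"dy":0,"dz":0.003,"roll":0,"fingers":1}]'

```text
time: 24.95
tool_pos: [0.5881, -0.0061, 0.0539]
tcp_rot: [-0.039, 3.14, -0.0]
wrist_force: [-0.8, -0.4, 1.2]
width: 0.44
grip_force: 34.4
```

step_arm --commands '[{"dx":0,"dy":0,"dz":0,"roll":0,"fingers":-0.1},{"dx":0,"dy":0,"dz":0,"roll":0,"fingers":-0.35},{"dx":0,"dy":0,"dz":0,"roll":0,"fingers":-0.35},{"dx":0,"dy":0,"dz":-0.03,"roll":0,"fingers":-0.35},{"dx":0,"dy":0,"dz":-0.09,"roll":0,"fingers":-0.4},{"dx":0,"dy":0,"dz":-0.15,"roll":0,"fingers":-1},{"dx":0.04,"dy":-0.04,"dz":-0.19,"roll":0,"fingers":-1},{"dx":0.07,"dy":-0.09,"dz":-0.2,"roll":0,"fingers":-1}]'

```text
time: 25.95
tool_pos: [0.5221, -0.0959, 0.2563]
tcp_rot: [-0.043, 3.135, -0.002]
wrist_force: [1.6, -1.1, -0.6]
width: 1.001
grip_force: 0.0
```

```bash
python3 chk.py wrist w8.png; python3 chk.py top top8.png; python3 -c "
from h import *
t=np.array([.443,-.4045])-.02*np.array([np.cos(.2217),np.sin(.2217)]);print(t)
go([*t,.22],np.radians(102.7))"
```

```text
carton? 7027 [-22.2  63.9] [ 39.8 122.8] 88.5 0.091
carton? 6310 [-19.5 -53.1] [ 39.2 123.1] 88.7 0.091
carton? 808 [-20.  -53.2] [ 38.1 124.1] 88.8 0.091
carton? 800 [-22.7  63.2] [ 36.4 121.1] 88.5 0.091
[ 0.4234895  -0.40889777]
dx 0.1028 dy -0.3072 dz 0.0361 roll -11.5 q6 -1.83 t 26.1
```

step_arm --commands '[{"dx":0.015,"dy":-0.04,"dz":0,"roll":10.5,"fingers":-1},{"dx":0.03,"dy":-0.08,"dz":0,"roll":21,"fingers":-1},{"dx":0.045,"dy":-0.12,"dz":0,"roll":31.5,"fingers":-1},{"dx":0.06,"dy":-0.16,"dz":0,"roll":42,"fingers":-1},{"dx":0.07,"dy":-0.2,"dz":0,"roll":52.5,"fingers":-1},{"dx":0.08,"dy":-0.24,"dz":0,"roll":63,"fingers":-1},{"dx":0.09,"dy":-0.28,"dz":0,"roll":73.5,"fingers":-1},{"dx":0.1028,"dy":-0.3072,"dz":0.03,"roll":84,"fingers":-1}]'

```text
time: 27.05
tool_pos: [0.4275, -0.4081, 0.2246]
tcp_rot: [2.077, 2.349, -0.0]
wrist_force: [0.2, 0.7, 0.1]
width: 1.001
grip_force: 0.0
```

step_arm --commands '[{"dx":0,"dy":0,"dz":0,"roll":10.5,"fingers":-1},{"dx":0,"dy":0,"dz":0,"roll":21,"fingers":-1},{"dx":0,"dy":0,"dz":0,"roll":31.5,"fingers":-1},{"dx":0,"dy":0,"dz":0,"roll":42,"fingers":-1},{"dx":0,"dy":0,"dz":0,"roll":52.5,"fingers":-1},{"dx":0,"dy":0,"dz":0,"roll":63,"fingers":-1},{"dx":0,"dy":0,"dz":0,"roll":73.5,"fingers":-1},{"dx":0,"dy":0,"dz":0,"roll":84.5,"fingers":-1}]'

```text
time: 28.05
tool_pos: [0.4262, -0.4046, 0.2218]
tcp_rot: [-3.121, -0.351, 0.001]
wrist_force: [-0.2, -0.2, -0.4]
width: 1.0
grip_force: 0.0
```

step_arm --commands '[{"dx":0,"dy":0,"dz":0,"roll":0,"fingers":-1},{"dx":0,"dy":0,"dz":0,"roll":0,"fingers":-1}]'

```text
time: 28.3
tool_pos: [0.426, -0.4049, 0.2222]
tcp_rot: [-3.12, -0.365, 0.0]
wrist_force: [0.6, 0.4, -0.4]
width: 1.002
grip_force: 0.0
```

```bash
python3 ct.py w9.png .443 -.4045
```

```text
9168 ctr [ 0.4428 -0.4045] size [122.1  38.1] yaw 13.2 0.081
grasp tcp [ 0.4233 -0.4091]
dx -0.0035 dy 0.0035 dz 0.1803 roll 0.1 q6 0.54 t 28.4
```

step_arm --commands '[{"dx":-0.0035,"dy":0.0035,"dz":0.05,"roll":0,"fingers":-0.6},{"dx":-0.0035,"dy":0.0035,"dz":0.1,"roll":0,"fingers":-0.6},{"dx":-0.0035,"dy":0.0035,"dz":0.15,"roll":0,"fingers":-0.6},{"dx":-0.0035,"dy":0.0035,"dz":0.18,"roll":0,"fingers":-0.6},{"dx":-0.0035,"dy":0.0035,"dz":0.18,"roll":0,"fingers":-0.6},{"dx":-0.0035,"dy":0.0035,"dz":0.18,"roll":0,"fingers":1},{"dx":-0.0035,"dy":0.0035,"dz":0.18,"roll":0,"fingers":1},{"dx":-0.0035,"dy":0.0035,"dz":0.18,"roll":0,"fingers":1}]' --squeeze 30

```text
time: 29.35
tool_pos: [0.4245, -0.4107, 0.0448]
tcp_rot: [3.118, 0.36, 0.004]
wrist_force: [1.0, -0.1, 4.6]
width: 0.439
grip_force: 35.7
```

step_arm --commands '[{"dx":0,"dy":0,"dz":0,"roll":0,"fingers":1},{"dx":0,"dy":0,"dz":0,"roll":0,"fingers":1}]'

```text
time: 29.6
tool_pos: [0.4245, -0.4107, 0.0448]
tcp_rot: [3.118, 0.36, 0.004]
wrist_force: [-0.2, 0.3, 6.0]
width: 0.442
grip_force: 36.0
```

```bash
python3 tgt.py -.04 -.135 .21
```

```text
[ 0.5913 -0.0889]
dx 0.2360 dy -0.2747 dz -0.1657 roll 11.8 q6 0.53 t 29.6
```

```bash
python3 tgt.py -.041 -.13 .21
```

```text
[ 0.59  -0.084]
dx 0.2359 dy -0.2798 dz -0.1657 roll 11.8 q6 0.53 t 29.6
```

step_arm --commands '[{"dx":0,"dy":0,"dz":-0.05,"roll":0,"fingers":1},{"dx":0,"dy":0,"dz":-0.1,"roll":0,"fingers":1},{"dx":0,"dy":0,"dz":-0.16,"roll":0,"fingers":1},{"dx":0.035,"dy":-0.045,"dz":-0.165,"roll":3,"fingers":1},{"dx":0.072,"dy":-0.09,"dz":-0.165,"roll":6,"fingers":1},{"dx":0.11,"dy":-0.135,"dz":-0.165,"roll":9,"fingers":1},{"dx":0.15,"dy":-0.18,"dz":-0.165,"roll":11.8,"fingers":1},{"dx":0.19,"dy":-0.222,"dz":-0.165,"roll":11.8,"fingers":1}]'

```text
time: 30.6
tool_pos: [0.5581, -0.1481, 0.208]
tcp_rot: [3.141, 0.037, 0.001]
wrist_force: [1.0, -1.1, -0.6]
width: 0.439
grip_force: 35.2
```

step_arm --commands '[{"dx":0,"dy":0,"dz":0,"roll":0,"fingers":1},{"dx":0,"dy":0,"dz":0,"roll":0,"fingers":1}]'

```text
time: 30.85
tool_pos: [0.5573, -0.1499, 0.2075]
tcp_rot: [3.141, 0.039, -0.001]
wrist_force: [-1.7, -0.2, -0.0]
width: 0.44
grip_force: 35.1
```

```bash
python3 tgt.py -.041 -.13 .21
```

```text
[ 0.59  -0.084]
dx 0.0343 dy -0.0651 dz -0.0025 roll 0.0 q6 1.24 t 30.9
```

step_arm --commands '[{"dx":0.017,"dy":-0.033,"dz":0,"roll":0,"fingers":1},{"dx":0.034,"dy":-0.065,"dz":0,"roll":0,"fingers":1},{"dx":0.034,"dy":-0.065,"dz":0,"roll":0,"fingers":1},{"dx":0.034,"dy":-0.065,"dz":0,"roll":0,"fingers":1}]'

```text
time: 31.35
tool_pos: [0.5894, -0.0857, 0.2075]
tcp_rot: [3.141, 0.035, -0.001]
wrist_force: [-0.4, -0.9, -0.3]
width: 0.439
grip_force: 35.1
```

```bash
python3 tgt.py -.041 -.13 .055
```

```text
[ 0.59  -0.084]
dx 0.0007 dy -0.0018 dz 0.1525 roll -0.1 q6 1.36 t 31.4
```

step_arm --commands '[{"dx":0,"dy":-0.002,"dz":0.04,"roll":0,"fingers":1},{"dx":0,"dy":-0.002,"dz":0.08,"roll":0,"fingers":1},{"dx":0,"dy":-0.002,"dz":0.115,"roll":0,"fingers":1},{"dx":0,"dy":-0.002,"dz":0.135,"roll":0,"fingers":1},{"dx":0,"dy":-0.002,"dz":0.148,"roll":0,"fingers":1},{"dx":0,"dy":-0.002,"dz":0.152,"roll":0,"fingers":1},{"dx":0,"dy":-0.002,"dz":0.152,"roll":0,"fingers":1}]'

```text
time: 32.22
tool_pos: [0.5908, -0.0824, 0.0564]
tcp_rot: [3.141, 0.037, 0.002]
wrist_force: [0.4, -0.2, -0.3]
width: 0.442
grip_force: 35.2
```

step_arm --commands '[{"dx":0,"dy":0,"dz":0.001,"roll":0,"fingers":1},{"dx":0,"dy":0,"dz":0.001,"roll":0,"fingers":-0.1},{"dx":0,"dy":0,"dz":0.001,"roll":0,"fingers":-0.3},{"dx":0,"dy":0,"dz":0.001,"roll":0,"fingers":-0.3},{"dx":0,"dy":0,"dz":-0.03,"roll":0,"fingers":-0.3},{"dx":0,"dy":0,"dz":-0.09,"roll":0,"fingers":-0.4},{"dx":0,"dy":0,"dz":-0.15,"roll":0,"fingers":-1},{"dx":-0.05,"dy":0,"dz":-0.18,"roll":0,"fingers":-1}]'

```text
time: 33.22
tool_pos: [0.5439, -0.0839, 0.2407]
tcp_rot: [3.14, 0.039, 0.013]
wrist_force: [-0.7, -0.7, 0.5]
width: 0.998
grip_force: 0.0
```

```bash
cat >> f2.py <<'E'
from h import *
im2,d2,c2=shot('top','top9.png');W=cloud(d2,c2);z=W[...,2]
def cen(n,lo,hi,zlo,zhi):
    P=W[(W[...,0]>lo[0])&(W[...,0]<hi[0])&(W[...,1]>lo[1])&(W[...,1]<hi[1])&(z>zlo)&(z<zhi)]
    if len(P)<20:print(n,len(P));return
    r=cv2.minAreaRect((P[:,:2]*1000).astype(np.float32));print(n,len(P),np.round(r[0],1),np.round(r[1],1),round(r[2],1),np.median(P,0).round(4))
cen('roll',(.3,.37),(.5,.5),.034,.042);cen('big',(.36,.18),(.46,.27),.013,.04);cen('stamp',(.36,.27),(.48,.37),.06,.1)
E
python3 chk.py top topc.png; python3 f2.py; python3 knob.py
```

```text
carton? 622 [-19.2 -53.3] [ 38.2 122.6] 88.8 0.091
carton? 792 [-23.   63.3] [ 36.6 121.5] 88.4 0.091
carton? 227 [ -65.  -128.3] [38. 33.] 87.8 0.091
roll 622 [452.1 432. ] [134.4  75.8] 28.4 [0.4273 0.4202 0.0381]
big 294 [399.3 205.1] [86.8 44.3] 46.5 [0.4137 0.2188 0.0191]
stamp 368 [420.9 316.4] [56.6 35.2] 86.7 [0.4194 0.3134 0.076 ]
  return np.nanmean(a, axis, out=out, keepdims=keepdims)
Traceback (most recent call last):
  File "knob.py", line 5, in <module>
    P=W[m];P=P[(P[:,1]<-.1)&(P[:,1]>-.25)&(P[:,0]>.5)];print('knob',len(P),np.nanmedian(P,0).round(4),P.min(0).round(4),P.max(0).round(4))
                                                                                                      ~~~~~^^^
ValueError: zero-size array to reduction operation minimum which has no identity
```

View pics/topc.png

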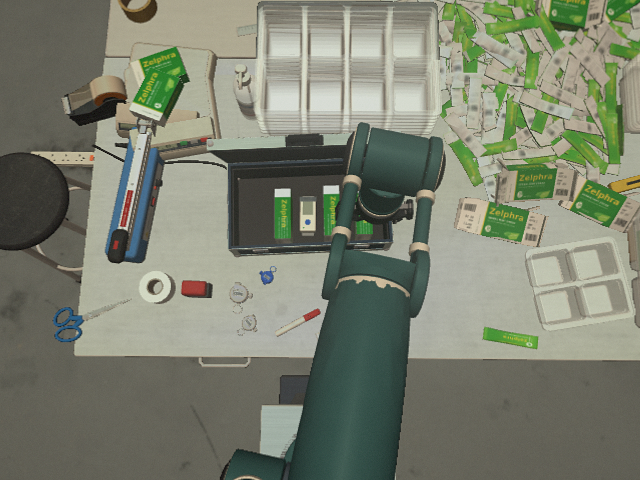

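The top view shows the three cartons in the case: left at u≈284, right at u≈332, and the outer one partly under the arm. No single cartons are left on the bench, and the stamp is still midway. Next I work out the knob path and whether the hand clears the lid along it.

```bash
cat > link.py <<'E'
import numpy as np
from scipy.optimize import brentq
P=np.array([.02,.072]);H=np.array([.105,.1]);L1=.121;K0=P+[-.116,-.033]
def rot(v,a): # raising lid by a: (-1,0)->(0,1) : clockwise in x-z
    c,s=np.cos(a),np.sin(a);return np.array([c*v[0]+s*v[1],-s*v[0]+c*v[1]])
def A(th,L2,al):
    A1=P+(L1+L2)*np.array([np.sin(al),np.cos(al)]);return H+rot(A1-H,th-1.36)
for al in (.05,.1,.15):
    f=lambda L2:np.linalg.norm(A(0,L2,al)-K0)-L2
    g=np.linspace(.02,.3,300);v=[f(x) for x in g];r=[brentq(f,g[i],g[i+1]) for i in range(299) if v[i]*v[i+1]<0]
    print('alpha',al,'L2',np.round(r,4))
    for L2 in r[:1]:
        for th in np.linspace(1.36,0,9):
            a=A(th,L2,al);d=a-P;D=np.linalg.norm(d);c=(L1**2+D*D-L2**2)/(2*L1*D)
            if abs(c)>1:c=np.clip(c,-1,1)
            k=np.arctan2(d[1],d[0])+np.arccos(c);K=P+L1*np.array([np.cos(k),np.sin(k)])
            lidz=.1+(.105-K[0])*np.tan(th)+.022/np.cos(th);top=.1+.21*np.sin(th)+.022*np.cos(th);fx=.105-.21*np.cos(th)
            print('th %.2f knob %.3f %.3f  lid top z at knob x %.3f (lid edge x %.3f z %.3f) body z %.3f cam z %.3f'%(th,*K,lidz,fx,top,K[1]+.054,K[1]+.123))
E
python3 link.py
```

```text
alpha 0.05 L2 [0.049]
th 1.36 knob 0.026 0.193  lid top z at knob x 0.574 (lid edge x 0.061 z 0.310) body z 0.247 cam z 0.316
th 1.19 knob -0.021 0.186  lid top z at knob x 0.474 (lid edge x 0.027 z 0.303) body z 0.240 cam z 0.309
th 1.02 knob -0.048 0.172  lid top z at knob x 0.391 (lid edge x -0.005 z 0.290) body z 0.226 cam z 0.295
th 0.85 knob -0.068 0.155  lid top z at knob x 0.331 (lid edge x -0.034 z 0.272) body z 0.209 cam z 0.278
th 0.68 knob -0.084 0.134  lid top z at knob x 0.281 (lid edge x -0.058 z 0.249) body z 0.188 cam z 0.257
th 0.51 knob -0.094 0.111  lid top z at knob x 0.237 (lid edge x -0.078 z 0.222) body z 0.165 cam z 0.234
th 0.34 knob -0.100 0.088  lid top z at knob x 0.196 (lid edge x -0.093 z 0.191) body z 0.142 cam z 0.211
th 0.17 knob -0.101 0.064  lid top z at knob x 0.158 (lid edge x -0.102 z 0.157) body z 0.118 cam z 0.187
th 0.00 knob -0.097 0.043  lid top z at knob x 0.122 (lid edge x -0.105 z 0.122) body z 0.097 cam z 0.166
alpha 0.1 L2 [0.0521]
th 1.36 knob 0.032 0.192  lid top z at knob x 0.546 (lid edge x 0.061 z 0.310) body z 0.246 cam z 0.315
t
[... 1119 characters left out ...]
nob x 0.375 (lid edge x -0.005 z 0.290) body z 0.232 cam z 0.301
th 0.85 knob -0.060 0.163  lid top z at knob x 0.321 (lid edge x -0.034 z 0.272) body z 0.217 cam z 0.286
th 0.68 knob -0.078 0.143  lid top z at knob x 0.276 (lid edge x -0.058 z 0.249) body z 0.197 cam z 0.266
th 0.51 knob -0.091 0.121  lid top z at knob x 0.235 (lid edge x -0.078 z 0.222) body z 0.175 cam z 0.244
th 0.34 knob -0.099 0.096  lid top z at knob x 0.195 (lid edge x -0.093 z 0.191) body z 0.150 cam z 0.219
th 0.17 knob -0.101 0.070  lid top z at knob x 0.158 (lid edge x -0.102 z 0.157) body z 0.124 cam z 0.193
th 0.00 knob -0.097 0.040  lid top z at knob x 0.122 (lid edge x -0.105 z 0.122) body z 0.094 cam z 0.163
```

```bash
python3 -c "
from h import *
go([.5,-.2,.3],np.radians(3.06))"
```

```text
dx -0.0426 dy 0.1155 dz -0.0616 roll 88.3 q6 1.35 t 33.4
```

step_arm --commands '[{"dx":-0.03,"dy":0.03,"dz":-0.04,"roll":-10.5,"fingers":-1},{"dx":-0.043,"dy":0.08,"dz":-0.062,"roll":-21,"fingers":-1},{"dx":-0.043,"dy":0.115,"dz":-0.062,"roll":-31.5,"fingers":-1},{"dx":-0.043,"dy":0.115,"dz":-0.062,"roll":-42,"fingers":-1},{"dx":-0.043,"dy":0.115,"dz":-0.062,"roll":-52.5,"fingers":-1},{"dx":-0.043,"dy":0.115,"dz":-0.062,"roll":-63,"fingers":-1},{"dx":-0.043,"dy":0.115,"dz":-0.062,"roll":-73.5,"fingers":-1},{"dx":-0.043,"dy":0.115,"dz":-0.062,"roll":-84,"fingers":-1}]'

```text
time: 34.38
tool_pos: [0.5, -0.1993, 0.2955]
tcp_rot: [-2.301, -2.135, 0.001]
wrist_force: [1.1, -0.1, 0.6]
width: 1.0
grip_force: 0.0
```

step_arm --commands '[{"dx":0,"dy":0,"dz":-0.03,"roll":-7.7,"fingers":-1},{"dx":0,"dy":0,"dz":-0.06,"roll":-7.7,"fingers":-1},{"dx":0,"dy":0,"dz":-0.06,"roll":-7.7,"fingers":-1}]'

```text
time: 34.75
tool_pos: [0.5015, -0.1999, 0.3589]
tcp_rot: [2.159, 2.278, 0.002]
wrist_force: [0.0, 0.1, 0.3]
width: 1.002
grip_force: 0.0
```

```bash
python3 knob.py; python3 -c "
from h import *
go([.704,-.2,.36],np.radians(3.06));print(tool()[0])"
```

```text
knob 134 [ 0.7031 -0.1785  0.1906] [ 0.697  -0.2009  0.1846] [ 0.7139 -0.1539  0.1957]
dx -0.0113 dy 0.2030 dz -0.0028 roll 0.0 q6 -0.48 t 34.8
[ 0.5006639  -0.1995791   0.35712573]
```

step_arm --commands '[{"dx":-0.003,"dy":0.05,"dz":-0.003,"roll":0,"fingers":-0.6},{"dx":-0.006,"dy":0.1,"dz":-0.003,"roll":0,"fingers":-0.6},{"dx":-0.009,"dy":0.15,"dz":-0.003,"roll":0,"fingers":-0.6},{"dx":-0.01,"dy":0.185,"dz":-0.003,"roll":0,"fingers":-0.6},{"dx":-0.011,"dy":0.203,"dz":-0.003,"roll":0,"fingers":-0.6},{"dx":-0.011,"dy":0.203,"dz":-0.003,"roll":0,"fingers":-0.6},{"dx":-0.011,"dy":0.203,"dz":-0.003,"roll":0,"fingers":-0.6}]'

```text
time: 35.67
tool_pos: [0.7023, -0.1994, 0.3586]
tcp_rot: [-2.159, -2.278, 0.002]
wrist_force: [-0.4, -0.4, -0.0]
width: 0.799
grip_force: 0.0
```

```bash
python3 - <<'E'
from h import *
im,d,c=shot('wrist','w10.png');W=cloud(d,c)
m=(im[...,2]>120)&(im[...,1]<70)&(im[...,0]<70)
P=W[m];P=P[(P[:,1]<-.1)&(P[:,1]>-.25)&(P[:,0]>.6)]
print(len(P),np.nanmedian(P,0).round(4),P.min(0).round(4),P.max(0).round(4))
T=np.linalg.inv(c['world_to_cam']);print('cam',T[:3,3].round(3))
z=W[...,2];m=(z>.25)&(z<.33)&(abs(W[...,0]-.69)<.06)&(W[...,1]<.0)&(W[...,1]>-.25)
Q=W[m];print('lid edge',len(Q),np.nanpercentile(Q,[1,50,99],axis=0).round(3) if len(Q) else '')
go([.704,-.194,.17],np.radians(3.06))
E
```

```text
1015 [ 0.7059 -0.1787  0.1912] [ 0.6992 -0.2025  0.1834] [ 0.7144 -0.1517  0.2641]
cam [ 0.699 -0.132  0.501]
lid edge 10065 [[ 0.688 -0.15   0.253]
 [ 0.704 -0.11   0.307]
 [ 0.723 -0.074  0.311]]
dx 0.0053 dy 0.0024 dz 0.1894 roll -0.0 q6 -0.36 t 35.7
```

View pics/w10.png

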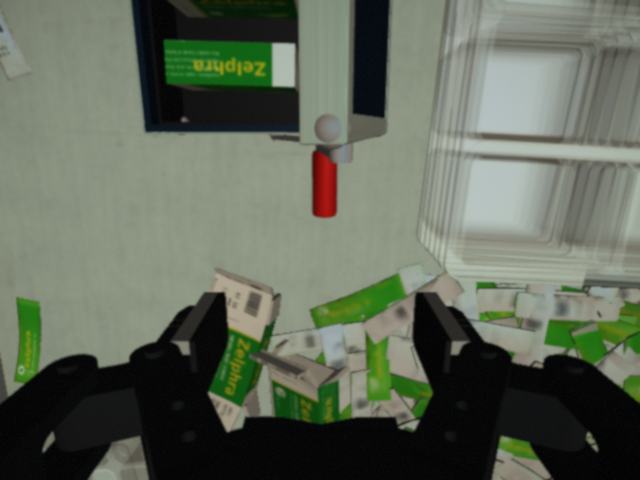

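The knob runs vertically at pixels (313–337, 150–217), centred between the open fingers, and the lid edge is at y≈-0.150. I descend with care and watch the force.

step_arm --commands '[{"dx":0.002,"dy":0.0045,"dz":0.05,"roll":0,"fingers":-0.2},{"dx":0.002,"dy":0.0045,"dz":0.1,"roll":0,"fingers":-0.2},{"dx":0.002,"dy":0.0045,"dz":0.14,"roll":0,"fingers":-0.2},{"dx":0.002,"dy":0.0045,"dz":0.155,"roll":0,"fingers":-0.2},{"dx":0.002,"dy":0.0045,"dz":0.163,"roll":0,"fingers":-0.2},{"dx":0.002,"dy":0.0045,"dz":0.168,"roll":0,"fingers":-0.2},{"dx":0.002,"dy":0.0045,"dz":0.168,"roll":0,"fingers":-0.2}]'

```text
time: 36.6
tool_pos: [0.7083, -0.1975, 0.1942]
tcp_rot: [2.16, 2.279, 0.002]
wrist_force: [-0.3, 0.7, 0.4]
width: 0.599
grip_force: 0.0
```

step_arm --commands '[{"dx":0,"dy":0,"dz":0.004,"roll":0,"fingers":-0.2},{"dx":0,"dy":0,"dz":0.008,"roll":0,"fingers":-0.2},{"dx":0,"dy":0,"dz":0.008,"roll":0,"fingers":-0.2}]'

```text
time: 36.98
tool_pos: [0.7072, -0.1971, 0.184]
tcp_rot: [-2.161, -2.28, 0.001]
wrist_force: [0.4, -0.2, 0.0]
width: 0.596
grip_force: 0.0
```

step_arm --commands '[{"dx":0,"dy":0,"dz":0.004,"roll":0,"fingers":-0.2},{"dx":0,"dy":0,"dz":0.008,"roll":0,"fingers":-0.2},{"dx":0,"dy":0,"dz":0.01,"roll":0,"fingers":-0.2},{"dx":0,"dy":0,"dz":0.01,"roll":0,"fingers":-0.2}]'

```text
time: 37.48
tool_pos: [0.7073, -0.1972, 0.1742]
tcp_rot: [-2.161, -2.28, 0.0]
wrist_force: [0.1, 0.1, -0.2]
width: 0.599
grip_force: 0.0
```

step_arm --commands '[{"dx":0,"dy":0,"dz":0.003,"roll":0,"fingers":-0.2},{"dx":0,"dy":0,"dz":0.006,"roll":0,"fingers":-0.2},{"dx":0,"dy":0,"dz":0.006,"roll":0,"fingers":-0.2}]'

```text
time: 37.85
tool_pos: [0.7072, -0.1972, 0.1681]
tcp_rot: [-2.161, -2.28, 0.001]
wrist_force: [0.1, -0.5, -0.2]
width: 0.6
grip_force: 0.0
```

step_arm --commands '[{"dx":0,"dy":0,"dz":0,"roll":0,"fingers":1},{"dx":0,"dy":0,"dz":0,"roll":0,"fingers":1},{"dx":0,"dy":0,"dz":0,"roll":0,"fingers":1},{"dx":0,"dy":0,"dz":0,"roll":0,"fingers":1},{"dx":0,"dy":0,"dz":0,"roll":0,"fingers":1}]' --squeeze 40

```text
time: 38.48
tool_pos: [0.7056, -0.1974, 0.1689]
tcp_rot: [-2.159, -2.278, 0.004]
wrist_force: [-4.7, -0.3, 3.4]
width: 0.215
grip_force: 38.9
```

```bash
cat > arc.py <<'E'
from h import *
# knob arc: angle a from top, forward positive; current knob = grasp; offsets in tool (dy=+case x, dz=down)
p,M,s=tool();print(p.round(4))
C=np.array([.624,.048]);y=.0534
kx=(p[:2]-C)@np.array([np.cos(y),np.sin(y)]);print('tcp case x',kx)
L=.121;a0=np.arcsin((kx-.02)/L);print('a0',a0)
for k in range(1,60):
    a=a0-k*.05
    if a<-1.90:break
    print(k,'a %.2f dy %.4f dz %.4f'%(a,L*(np.sin(a)-np.sin(a0)),L*(np.cos(a0)-np.cos(a))))
E
python3 arc.py
```

```text
[ 0.7056 -0.1974  0.1689]
tcp case x 0.0684334681747948
a0 0.4118186574575696
1 a 0.36 dy -0.0056 dz -0.0023
2 a 0.31 dy -0.0113 dz -0.0043
3 a 0.26 dy -0.0171 dz -0.0060
4 a 0.21 dy -0.0230 dz -0.0074
5 a 0.16 dy -0.0289 dz -0.0085
6 a 0.11 dy -0.0349 dz -0.0094
7 a 0.06 dy -0.0410 dz -0.0099
8 a 0.01 dy -0.0470 dz -0.0101
9 a -0.04 dy -0.0531 dz -0.0100
10 a -0.09 dy -0.0591 dz -0.0096
11 a -0.14 dy -0.0651 dz -0.0090
12 a -0.19 dy -0.0711 dz -0.0080
13 a -0.24 dy -0.0770 dz -0.0067
14 a -0.29 dy -0.0828 dz -0.0051
15 a -0.34 dy -0.0886 dz -0.0033
16 a -0.39 dy -0.0942 dz -0.0011
17 a -0.44 dy -0.0998 dz 0.0013
18 a -0.49 dy -0.1052 dz 0.0040
19 a -0.54 dy -0.1105 dz 0.0070
20 a -0.59 dy -0.1156 dz 0.0102
21 a -0.64 dy -0.1205 dz 0.0137
22 a -0.69 dy -0.1253 dz 0.0174
23 a -0.74 dy -0.1299 dz 0.0214
24 a -0.79 dy -0.1342 dz 0.0256
25 a -0.84 dy -0.1384 dz 0.0300
26 a -0.89 dy -0.1423 dz 0.0346
27 a -0.94 dy -0.1460 dz 0.0393
28 a -0.99 dy -0.1495 dz 0.0443
29 a -1.04 dy -0.1527 dz 0.0494
30 a -1.09 dy -0.1556 dz 0.0547
31 a -1.14 dy -0.1583 dz 0.0602
32 a -1.19 dy -0.1607 dz 0.0657
33 a -1.24 dy -0.1628 dz 0.0714
34 a -1.29 dy -0.1646 dz 0.0771
35 a -1.34 dy -0.1662 dz 0.0830
36 a -1.39 dy -0.1674 dz 0.0889
37 a -1.44 dy -0.1684 dz 0.0949
38 a -1.49 dy -0.1690 dz 0.1009
39 a -1.54 dy -0.1694 dz 0.1069
40 a -1.59 dy -0.1694 dz 0.1130
41 a -1.64 dy -0.1692 dz 0.1190
42 a -1.69 dy -0.1686 dz 0.1251
43 a -1.74 dy -0.1677 dz 0.1310
44 a -1.79 dy -0.1666 dz 0.1370
45 a -1.84 dy -0.1651 dz 0.1429
46 a -1.89 dy -0.1634 dz 0.1486
```

step_arm --commands '[{"dx":0,"dy":-0.0056,"dz":-0.0023,"roll":0,"fingers":1},{"dx":0,"dy":-0.0113,"dz":-0.0043,"roll":0,"fingers":1},{"dx":0,"dy":-0.0171,"dz":-0.006,"roll":0,"fingers":1},{"dx":0,"dy":-0.023,"dz":-0.0074,"roll":0,"fingers":1},{"dx":0,"dy":-0.0289,"dz":-0.0085,"roll":0,"fingers":1},{"dx":0,"dy":-0.0349,"dz":-0.0094,"roll":0,"fingers":1}]'

```text
time: 39.22
tool_pos: [0.6725, -0.1991, 0.178]
tcp_rot: [2.161, 2.28, 0.0]
wrist_force: [2.8, 0.3, 7.0]
width: 0.216
grip_force: 41.9
```

step_arm --commands '[{"dx":0,"dy":-0.0061,"dz":-0.0005,"roll":0,"fingers":1},{"dx":0,"dy":-0.0121,"dz":-0.0007,"roll":0,"fingers":1},{"dx":0,"dy":-0.0182,"dz":-0.0006,"roll":0,"fingers":1},{"dx":0,"dy":-0.0242,"dz":-0.0002,"roll":0,"fingers":1},{"dx":0,"dy":-0.0302,"dz":0.0004,"roll":0,"fingers":1},{"dx":0,"dy":-0.0362,"dz":0.0014,"roll":0,"fingers":1},{"dx":0,"dy":-0.0421,"dz":0.0027,"roll":0,"fingers":1},{"dx":0,"dy":-0.0479,"dz":0.0043,"roll":0,"fingers":1}]'

```text
time: 40.22
tool_pos: [0.6241, -0.2017, 0.1735]
tcp_rot: [-2.161, -2.28, 0.001]
wrist_force: [0.3, -0.4, 1.4]
width: 0.209
grip_force: 42.0
```

```bash
python3 arc.py | head -3; python3 -c "
from h import *
shot('scene','sc2.png');print(read_state()['wrist_force'])"
```

```text
[ 0.6241 -0.2017  0.1735]
tcp case x -0.013226349397574836
a0 -0.2781715324644538
[-1.74536257 -0.07770288  2.5774272 ]
```

View pics/sc2.png

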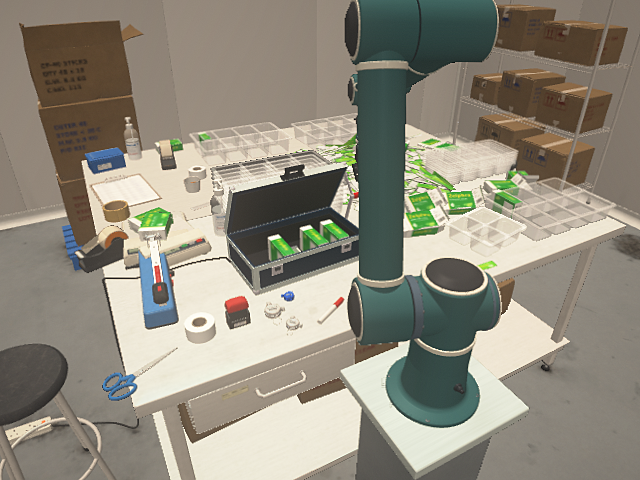

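The scene view shows the stay broken and the lid lowering, held by the knob, with the three cartons standing in the case. I continue along the arc.

step_arm --commands '[{"dx":0,"dy":-0.0058,"dz":0.0018,"roll":0,"fingers":1},{"dx":0,"dy":-0.0114,"dz":0.004,"roll":0,"fingers":1},{"dx":0,"dy":-0.017,"dz":0.0064,"roll":0,"fingers":1},{"dx":0,"dy":-0.0224,"dz":0.0091,"roll":0,"fingers":1},{"dx":0,"dy":-0.0277,"dz":0.0121,"roll":0,"fingers":1},{"dx":0,"dy":-0.0328,"dz":0.0153,"roll":0,"fingers":1},{"dx":0,"dy":-0.0377,"dz":0.0188,"roll":0,"fingers":1},{"dx":0,"dy":-0.0425,"dz":0.0225,"roll":0,"fingers":1}]'

```text
time: 41.28
tool_pos: [0.5817, -0.204, 0.1508]
tcp_rot: [-2.161, -2.28, 0.001]
wrist_force: [-2.1, -1.6, 1.4]
width: 0.218
grip_force: 42.4
```

step_arm --commands '[{"dx":0,"dy":-0.0046,"dz":0.004,"roll":0,"fingers":1},{"dx":0,"dy":-0.0089,"dz":0.0082,"roll":0,"fingers":1},{"dx":0,"dy":-0.0131,"dz":0.0126,"roll":0,"fingers":1},{"dx":0,"dy":-0.017,"dz":0.0172,"roll":0,"fingers":1},{"dx":0,"dy":-0.0207,"dz":0.0219,"roll":0,"fingers":1},{"dx":0,"dy":-0.0242,"dz":0.0269,"roll":0,"fingers":1},{"dx":0,"dy":-0.0274,"dz":0.032,"roll":0,"fingers":1},{"dx":0,"dy":-0.0303,"dz":0.0373,"roll":0,"fingers":1}]'

```text
time: 42.28
tool_pos: [0.5506, -0.2056, 0.1128]
tcp_rot: [-2.16, -2.279, 0.003]
wrist_force: [-6.4, -2.3, -0.7]
width: 0.215
grip_force: 42.3
```

step_arm --commands '[{"dx":0,"dy":-0.0027,"dz":0.0055,"roll":0,"fingers":1},{"dx":0,"dy":-0.0051,"dz":0.011,"roll":0,"fingers":1},{"dx":0,"dy":-0.0072,"dz":0.0167,"roll":0,"fingers":1},{"dx":0,"dy":-0.009,"dz":0.0224,"roll":0,"fingers":1},{"dx":0,"dy":-0.0106,"dz":0.0283,"roll":0,"fingers":1},{"dx":0,"dy":-0.0118,"dz":0.0342,"roll":0,"fingers":1},{"dx":0,"dy":-0.0128,"dz":0.0402,"roll":0,"fingers":1},{"dx":0,"dy":-0.0134,"dz":0.0462,"roll":0,"fingers":1}]'

```text
time: 43.28
tool_pos: [0.5372, -0.2063, 0.0662]
tcp_rot: [-2.16, -2.279, 0.002]
wrist_force: [-6.0, -3.7, -1.0]
width: 0.214
grip_force: 42.7
```

step_arm --commands '[{"dx":0,"dy":-0.0004,"dz":0.006,"roll":0,"fingers":1},{"dx":0,"dy":-0.0004,"dz":0.0121,"roll":0,"fingers":1},{"dx":0,"dy":-0.0002,"dz":0.0181,"roll":0,"fingers":1},{"dx":0,"dy":0.0004,"dz":0.0242,"roll":0,"fingers":1},{"dx":0,"dy":0.0013,"dz":0.0301,"roll":0,"fingers":1},{"dx":0,"dy":0.002,"dz":0.034,"roll":0,"fingers":1}]'

```text
time: 44.02
tool_pos: [0.539, -0.2061, 0.032]
tcp_rot: [-2.16, -2.278, 0.002]
wrist_force: [-7.9, -3.7, -1.8]
width: 0.212
grip_force: 43.5
```

step_arm --commands '[{"dx":0,"dy":0.001,"dz":0.004,"roll":0,"fingers":1},{"dx":0,"dy":0.0015,"dz":0.007,"roll":0,"fingers":1},{"dx":0,"dy":0.0015,"dz":0.007,"roll":0,"fingers":1}]'

```text
time: 44.4
tool_pos: [0.5407, -0.2061, 0.025]
tcp_rot: [-2.16, -2.279, 0.002]
wrist_force: [-5.5, -4.1, -3.4]
width: 0.214
grip_force: 43.8
```

```bash
cat > lid.py <<'E'
from h import *
import sys
im,d,c=shot('top',sys.argv[1]);W=cloud(d,c);z=W[...,2]
C=np.array([.624,.048]);y=.0534;Rm=np.array([[np.cos(y),np.sin(y)],[-np.sin(y),np.cos(y)]]);xy=(W[...,:2]-C)@Rm.T
m=(abs(xy[...,0])<.085)&(xy[...,1]>-.05)&(xy[...,1]<.17)&(z>.09)&(z<.3)
A=np.c_[xy[m][:,0],np.ones(m.sum())];s=np.linalg.lstsq(A,z[m],rcond=None)[0];print('lid slope',s.round(4),'angle',np.arctan(-s[0]).round(4),m.sum())
E
python3 lid.py top10.png
```

```text
lid slope [-0.011  0.122] angle 0.011 6633
```

step_arm --commands '[{"dx":0,"dy":0.0005,"dz":0.002,"roll":0,"fingers":1},{"dx":0,"dy":0.0005,"dz":0.002,"roll":0,"fingers":1},{"dx":0,"dy":0.0005,"dz":0.002,"roll":0,"fingers":0.3},{"dx":0,"dy":0.0005,"dz":0.002,"roll":0,"fingers":0},{"dx":0,"dy":0.0005,"dz":-0.03,"roll":0,"fingers":0},{"dx":0,"dy":0.0005,"dz":-0.09,"roll":0,"fingers":0},{"dx":-0.05,"dy":-0.03,"dz":-0.15,"roll":0,"fingers":0},{"dx":-0.1,"dy":-0.06,"dz":-0.2,"roll":0,"fingers":0}]'

```text
time: 45.45
tool_pos: [0.5014, -0.2862, 0.2059]
tcp_rot: [2.156, 2.279, 0.003]
wrist_force: [-0.2, -1.0, 0.4]
width: 0.505
grip_force: 0.0
```

```bash
python3 lid.py top11.png; python3 f2.py; python3 -c "
from h import *
p,M,s=tool();print(p,M.round(2))"
```

```text
lid slope [1.000e-04 1.207e-01] angle -0.0001 6657
roll 620 [447.7 425.5] [121.8  77. ] 19.6 [0.4271 0.4186 0.0382]
big 294 [401.7 203.1] [84.  46.1] 52.8 [0.4135 0.2184 0.0192]
stamp 365 [420.7 316.5] [56.3 35.3] 87.1 [0.4193 0.3138 0.0763]
[ 0.50289275 -0.29102897  0.21053842] [[-0.05  1.    0.01]
 [ 1.    0.05 -0.01]
 [-0.01  0.01 -1.  ]]
```

step_arm --commands '[{"dx":0,"dy":0,"dz":-0.03,"roll":0,"fingers":0},{"dx":0,"dy":0,"dz":-0.03,"roll":0,"fingers":0},{"dx":0,"dy":0,"dz":-0.03,"roll":0,"fingers":0},{"dx":0,"dy":0,"dz":-0.03,"roll":0,"fingers":0},{"dx":0,"dy":0,"dz":-0.03,"roll":0,"fingers":0},{"dx":0,"dy":0,"dz":-0.03,"roll":0,"fingers":0},{"dx":0,"dy":0,"dz":-0.03,"roll":0,"fingers":0},{"dx":0,"dy":0,"dz":-0.03,"roll":0,"fingers":0}]'

```text
time: 46.55
tool_pos: [0.5002, -0.2857, 0.233]
tcp_rot: [2.161, 2.28, 0.0]
wrist_force: [-0.6, -0.0, 0.9]
width: 0.501
grip_force: 0.0
```

```bash
python3 lid.py top12.png; python3 f2.py
```

```text
lid slope [0.0005 0.1208] angle -0.0005 6657
roll 629 [451.9 429.9] [131.1  76.2] 25.5 [0.4274 0.4194 0.0379]
big 292 [399.5 205.1] [86.3 44.4] 46.7 [0.4138 0.2186 0.0192]
stamp 365 [421.1 316.3] [57.2 35.4] 88.2 [0.4193 0.314  0.0762]
```

View pics/top12.png

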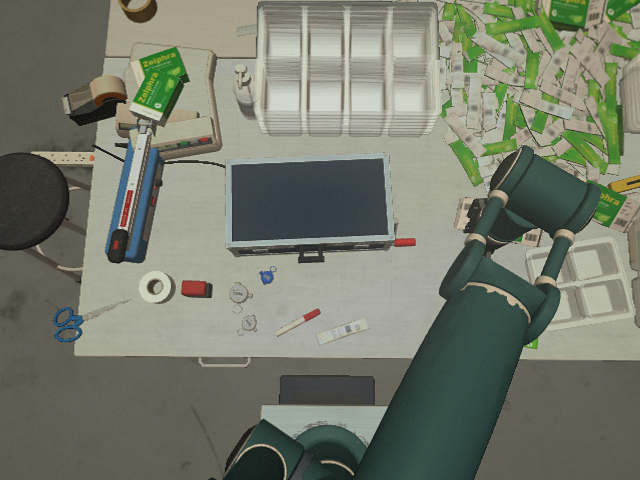

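The lid is shut, the stamp at (196,289) stands midway between the roll and the counter, and the arm is clear of everything. I hand in the job.

```bash
python3 -c "
from workcell import finish_job
print(finish_job())"
```

```text
the job is handed in; nothing more can be done
None
```

The job is handed in, but no verdict came back: the last picture shows the lid shut and the stamp upright midway between counter and roll, and the three cartons were standing in the case beside the logger when last seen, before the lid closed.

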